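Make up the titration carrier

TASK

Make up the titration carrier so that each piece stands next to what it is used with: leave the little dropper bottle and the weigh boat in their front-row compartments, stand the conical flask in the compartment directly behind the dropper bottle, the big amber reagent bottle directly behind the weigh boat, the measuring cylinder between those two in the back row, and the small beaker in the front row between the dropper bottle and the weigh boat. Then lay the petri dish centred and flat on top of the beaker as a dust cover. Everything stands upright on the floor of its own compartment and is set down, not dropped; knock nothing over and leave the red pipette filler alone.

Things in the scene. Friction and masses are not known exactly. Their poses are not given: they have to be found in the camera images.
- carrier: Fixed grey plastic carrier, 254 (y) x 171 (x) x 34 mm high; origin: centre of its underside, on the worktop. 2 rows of 3 compartments, 80 x 80 mm inside, floor 6 mm and divider tops 28 mm above the worktop. Compartment centres in its frame: back row x = +41.5, front row x = -41.5; y = +83 (left), 0, -83 mm (right). x points away from the robot, y to its left; turned up to 0.15 rad.
- indicator_dropper: Small amber dropper bottle with a black cap, 28 mm diameter, 67 mm tall, loose, origin under its base; it already stands in an end compartment of the carrier's front row, left or right, and stays there.
- weigh_boat: Small square white plastic weigh boat, 48 x 48 x 10 mm, loose, very light, origin under its base; it already lies in the other end compartment of the front row and stays there.
- reagent_bottle: Big amber glass reagent bottle with black screw cap and paper label, 60 mm diameter, 129 mm tall, 0.19 kg; round body of full width up to about 95 mm, then shoulders; cap 40 mm wide from 108 mm up. Origin under the centre of its base, z up.
- conical_flask: Clear glass conical flask, base 63 mm diameter, 102 mm tall, 0.105 kg; it narrows upwards to a neck; between 75 and 95 mm up, fingers close on about 35 mm. Origin under the centre of its base, z up.
- measuring_cylinder: Clear glass measuring cylinder on a blue six-sided plastic foot, 191 mm tall, 0.07 kg; foot 54 x 62 mm and 7 mm thick, tube 29 mm outside diameter above it, open at the top; grip it in its upper 45 mm, or the palm meets the rim. Origin under the centre of the foot, z up along the tube.
- small_beaker: Small clear glass beaker on the worktop, 60 mm tall, body 46 mm diameter, rim with spout 52 x 57 mm, 0.038 kg. Origin under its base, z up; rim 60 mm above it.
- petri_dish: Clear covered petri dish, closed with its lid (one rigid piece), 59 mm diameter, 13 mm thick, 0.018 kg, lying flat; origin under the centre of its base, z up. Grasp across its rim.
- pipette_filler: Red rubber pipette filler bulb with stub tubes, 56 x 125 x 54 mm, lying loose among the things; not needed, to be left alone.

How it is judged:
At the end, for the whole second after the job is handed in: Flask behind dropper bottle, reagent bottle behind weigh boat, cylinder between them, beaker front middle: each within 22 mm of its compartment's centre in x and y, on its floor, upright (0.1 rad). Dish flat on the beaker, 12 mm. Boat, dropper in place; filler unmoved (30 mm) (((y of indicator_dropper in the frame of carrier between 0.053 and 0.113 m and y of weigh_boat in the frame of carrier between -0.113 and -0.053 m and y of conical_flask in the frame of carrier between 0.061 and 0.105 m and y of reagent_bottle in the frame of carrier between -0.105 and -0.061 m) or (y of indicator_dropper in the frame of carrier between -0.113 and -0.053 m and y of weigh_boat in the frame of carrier between 0.053 and 0.113 m and y of conical_flask in the frame of carrier between -0.105 and -0.061 m and y of reagent_bottle in the frame of carrier between 0.061 and 0.105 m)) and x of reagent_bottle in the frame of carrier between 0.0195 and 0.0635 m and x of conical_flask in the frame of carrier between 0.0195 and 0.0635 m and x of measuring_cylinder in the frame of carrier between 0.0195 and 0.0635 m and x of small_beaker in the frame of carrier between -0.0635 and -0.0195 m and y of measuring_cylinder in the frame of carrier between -0.022 and 0.022 m and y of small_beaker in the frame of carrier between -0.022 and 0.022 m and x of indicator_dropper in the frame of carrier between -0.0715 and -0.0115 m and x of weigh_boat in the frame of carrier between -0.0715 and -0.0115 m and z of each of reagent_bottle, conical_flask, measuring_cylinder, small_beaker, indicator_dropper, weigh_boat in the frame of carrier below 0.012 m and angle between each of reagent_bottle, conical_flask, measuring_cylinder, small_beaker, indicator_dropper, weigh_boat's own z axis and vertical below 0.1 rad and horizontal distance between petri_dish and small_beaker below 0.012 m and z of petri_dish in the frame of carrier between 0.061 and 0.071 m and angle between petri_dish's own z axis and vertical below 0.08 rad and linear speed of each of reagent_bottle, conical_flask, measuring_cylinder, small_beaker, petri_dish below 0.02 m/s and distance of pipette_filler from where it was at the start of the episode below 0.03 m); the robot touches nothing.
It fails at once if a piece of the set, the dropper bottle or the weigh boat is knocked over (tilted past 60 degrees) (angle between any of reagent_bottle, conical_flask, measuring_cylinder, small_beaker, petri_dish, indicator_dropper, weigh_boat's own z axis and vertical above 1.05 rad).
It fails at once if one of the five pieces is dropped (falls free of the fingers faster than 0.7 m/s, a fall of about 25 mm) ((linear speed of reagent_bottle above 0.7 m/s and contact force between reagent_bottle and anything else below 0.05 N) or (linear speed of conical_flask above 0.7 m/s and contact force between conical_flask and anything else below 0.05 N) or (linear speed of measuring_cylinder above 0.7 m/s and contact force between measuring_cylinder and anything else below 0.05 N) or (linear speed of small_beaker above 0.7 m/s and contact force between small_beaker and anything else below 0.05 N) or (linear speed of petri_dish above 0.7 m/s and contact force between petri_dish and anything else below 0.05 N)).
It fails at once if the pipette filler is pushed more than 30 mm from its place (distance of pipette_filler from where it was at the start of the episode above 0.03 m).
It also fails if it takes over 138 s, if anything falls off the work surface, if the arm or the gripper's body presses on something with over 40 N, if the wrist force passes 120 N, or if a joint passes its speed limit or range.

ROBOT

A 6-joint arm with a two-finger parallel gripper is mounted at the origin on the work surface; the furniture and walls round the work are solid. World frame = base frame: x ahead of the robot, y to its left, z up, the work surface at z = 0. Lengths are in m, angles in rad, forces in N, time in s.
With the tool pointing down it reaches from about 0.225 to 0.875 m from the base axis. Payload 3.4 kg.
Tool frame: the origin (TCP) lies at the very end of the fingers, on their centre line; the grasp point (between the pads) lies behind it (manip.grasp_offset is the z of the grasp point in the tool frame, in m); z points along the fingers, y is the line along which they close (so a half turn about z gives the same grasp; the last joint's range is limited). The gripper opens to 85 mm and grips with 20 to 120 N. Pads are 22 mm wide; open, the fingers measure 114 mm over their backs; the gripper's body (76 mm by 85 mm) begins 54 mm behind the grasp point. The pads swing forward as they close: fully open they stand 13 mm farther back than shut.
Start: joints at [-1.356, 0.276, 1.505, -0, 1.361, -0.121], TCP at [0.189, -0.543, 0.231] pointing down, gripper open.
Joint ranges: [-2.89, 2.89], [-0.75, 2.08], [0.22, 2.7], [-1.18, 4.32], [0.11, 2.71], [-2.7, 2.7]. Speed limits (rad/s): [2.57, 2.57, 3.14, 3.14, 3.14, 3.14].

INTERFACE

Orientations are given as a unit quaternion [w, x, y, z].
In Python, from rig import manip gives the robot as it stands.
- The arm moves only by the shell command python3 -m pendant 'ROWS' [FORCE]. ROWS is JSON, a list of rows, each an object of numbers: "dx", "dy", "dz": the shift along the tool's x, y, z in m; "rx", "ry", "rz": the turn, a rotation vector about the tool's x, y, z in degrees; "hand": the finger opening in m, from 0 to 0.0854. In form: [{"dx": .., "dy": .., "dz": .., "rx": .., "ry": .., "rz": .., "hand": ..}, ...]. A call has 1 to 12 rows; each row shifts and turns the commanded pose from where the row before left it, along the tool's axes as they then stand; what a row does not reach is not made up. A row lasts 1/12 s, in which the tool goes at most 41.7 mm and 7.16 degrees, less where a joint would pass 70% of its speed; a pose out of reach is approached as far as the arm can. A call is refused whole if a number of a shift passes 0.0417 or a number of a turn 7.16, either way. A call with a gripper value outside its range is refused whole. The fingers move at their own pace and stop on an object; FORCE is the grip in N (left out, the last holds). Time passes only in rows, so rows that do not move let the fingers close. It gives the time, the measured TCP pose, the force, the opening and the grip force at its end, in the units of the state.
- manip.get_state(): the state, without advancing time (a new reading comes with each control period).
- manip.get_image(name): name is "scene" or "top" or "wrist"; returns a dict with "frame" (400x640x3 uint8, red, green, blue), "fx", "fy", "cx", "cy" (pixels), "distortion" ([k1, k2, p1, p2, k3] as OpenCV has them; the pictures are not rectified), "position" and "attitude" of the camera in the world; the wrist camera has in their place "mount" (4x4, takes a point from camera to tool coordinates, whose origin is the TCP and whose axes are the flange's). Camera axes: x right, y up, looking along -z (the intrinsics and any distortion apply to the point x, -y, -z); pixel columns grow to the right and rows downward; lengths in m; the calibration is good to about 2 mm. A picture is of the moment at which its call begins: read the wrist's pose just before it. There is no depth.
- manip.sign_off(): hands the job in; it is judged then, once.
The state is a dict: "clock": time; "qpos": joint angles; "qd": joint speeds; "effort": joint torques, N m; "position": TCP position; "ee_rot": TCP orientation; "contact_force": force on the tool from outside, world axes, zero at the start; "moment": the same for the moment, N m; "width": finger opening in m; "gripper_force": force on a finger pad.
Only numpy, scipy, OpenCV 4.12 (cv2) and the standard library are available. Lean on these libraries where they do the work, as an engineer would, in place of code of your own. Each camera call takes 0.05 s, during which the arm holds its last target. There are 200 camera calls.

## Working session

There is one attempt and no reset: what is moved stays moved. The work goes in short steps, Python scripts to look and compute and a shell command to move; the robot and the scene stay as the last step left them, time stands still between calls to the robot, and variables do not carry over. Pictures are saved under pics/ and viewed, at most 14 in all, crops included, and the job is handed in when it is done.

```bash
ls; mkdir -p pics; python3 - <<'E'
from rig import manip
import cv2,numpy as np
s=manip.get_state();print(s);print(manip.grasp_offset)
for n in["scene","top"]:
    d=manip.get_image(n);cv2.imwrite(f"pics/{n}0.png",d["frame"][:,:,::-1])
    print({k:v for k,v in d.items() if k!="frame"})
d=manip.get_image("wrist");print(d["mount"],d["fx"],d["cx"],d["cy"],d["distortion"]);cv2.imwrite(f"pics/wrist0.png",d["frame"][:,:,::-1])
E
```

```text
pics
{'clock': 0.0, 'qpos': array([-1.35601360e+00,  2.76604237e-01,  1.50613742e+00,  5.32662456e-06,
        1.36071069e+00, -1.21006563e-01]), 'qd': array([-0.00075221, -0.00058495,  0.00029253,  0.00069883,  0.00047307,
       -0.00148097]), 'effort': array([-2.66959796e-04, -4.16768682e+01, -2.45802587e+01, -9.25866061e-05,
        1.10489182e-02,  1.12148797e-05]), 'position': array([ 0.1893494 , -0.54236368,  0.23043274]), 'ee_rot': array([-9.28949128e-04,  9.85938438e-01,  1.67106350e-01, -4.09814903e-05]), 'contact_force': array([ 1.11837921, -0.46540126, -0.07272993]), 'moment': array([ 0.0057839 , -0.02389278, -0.03809172]), 'gripper_force': 0.0, 'width': 0.08474231703036098}
-0.0187
{'fx': 375.32477235203277, 'fy': 375.32477235203277, 'cx': 322.88475737371147, 'cy': 203.8040791550886, 'distortion': array([0.01488565, 0.        , 0.        , 0.        , 0.        ]), 'position': array([ 0.61157481, -0.45703641,  0.78726967]), 'attitude': array([0.9565972 , 0.28049058, 0.02228566, 0.07582994])}
{'fx': 417.2657830725033, 'fy': 417.2657830725033, 'cx': 330.1296142274739, 'cy': 204.39760257863983, 'distortion': array([-0.04677219,  0.        ,  0.        ,  0.        ,  0.        ]), 'position': array([0.42171995, 0.02166886, 1.07670578]), 'attitude': array([ 0.70843597,  0.02739395, -0.03066838, -0.70457612])}
[[-6.13444345e-04  9.60375485e-01  2.78708722e-01  6.97739049e-02]
 [ 9.99999806e-01  6.19277500e-04  6.71141432e-05 -4.74128182e-04]
 [-1.08143263e-04  2.78708710e-01 -9.60375678e-01 -1.42359801e-01]
 [ 0.00000000e+00  0.00000000e+00  0.00000000e+00  1.00000000e+00]] 307.3338150937998 319.26309019815454 202.08860279410348 [-0.01544371  0.          0.          0.          0.        ]
```

View pics/top0.png

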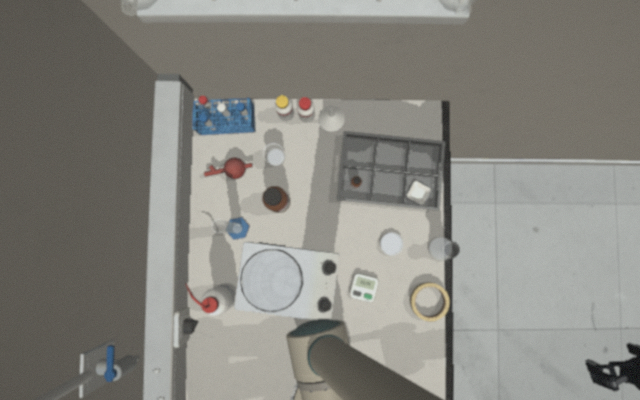

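View pics/scene0.png

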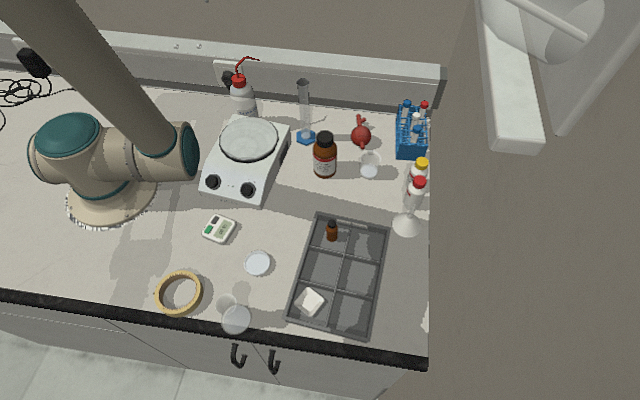

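Top view: the carrier is at cols 340–443, rows 132–207. The dropper is front-left at (356,181) and the boat front-right at (419,189). The bottle is at (275,199), beaker (275,156), cylinder foot (237,228), dish (391,242), flask (440,248) and filler (233,168). The scene view agrees, with the flask at (236,318).

```bash
cat > h.py <<'E'
import numpy as np,cv2
from scipy.spatial.transform import Rotation as R
from rig import manip
def q2R(q): return R.from_quat(q,scalar_first=True).as_matrix()
def cam(n):
    s=manip.get_state(); d=manip.get_image(n)
    if n=="wrist":
        T=np.eye(4);T[:3,:3]=q2R(s["ee_rot"]);T[:3,3]=s["position"];M=T@d["mount"]
        d["C"]=M[:3,3];d["R"]=M[:3,:3]
    else: d["C"]=np.array(d["position"]);d["R"]=q2R(d["attitude"])
    d["K"]=np.array([[d["fx"],0,d["cx"]],[0,d["fy"],d["cy"]],[0,0,1]]);d["bgr"]=d["frame"][:,:,::-1].copy()
    return d
def ray(d,px):
    u=cv2.undistortPoints(np.array(px,float).reshape(-1,1,2),d["K"],d["distortion"]).reshape(-1,2)
    return np.c_[u[:,0],-u[:,1],-np.ones(len(u))]@d["R"].T
def onz(d,px,z):
    v=ray(d,px);return d["C"]+v*((z-d["C"][2])/v[:,2])[:,None]
def proj(d,P):
    p=(np.atleast_2d(P)-d["C"])@d["R"];p=p*[1,-1,-1]
    return cv2.projectPoints(p,np.zeros(3),np.zeros(3),d["K"],d["distortion"])[0].reshape(-1,2)
def yaw():
    s=manip.get_state();m=q2R(s["ee_rot"]);return np.degrees(np.arctan2(m[1,0],m[0,0]))
def go(x,y,z,yw=None):
    "shift in tool axes to reach tcp x,y,z; turn about tool z for yaw"
    s=manip.get_state();m=q2R(s["ee_rot"]);e=np.array([x,y,z])-s["position"]
    print("t %.1f tcp %s yaw %.1f tilt %.2f"%(s["clock"],s["position"].round(4),yaw(),np.degrees(np.arccos(-m[2,2]))),
     "w %.4f"%s["width"],"d(tool mm)",(m.T@e*1000).round(1), "" if yw is None else "rz %.1f"%(-(yw-yaw())))
E
python3 - <<'E'
from h import *
d=cam("top");im=d["bgr"]
c=cv2.resize(im[95:315,190:465],None,fx=2.7,fy=2.7,interpolation=cv2.INTER_CUBIC);cv2.imwrite("pics/topz.png",c)
d2=cam("scene");c=cv2.resize(d2["bgr"][60:350,130:440],None,fx=2.05,fy=2.05,interpolation=cv2.INTER_CUBIC);cv2.imwrite("pics/scz.png",c)
E
```

```text
(no output)
```

View pics/topz.png

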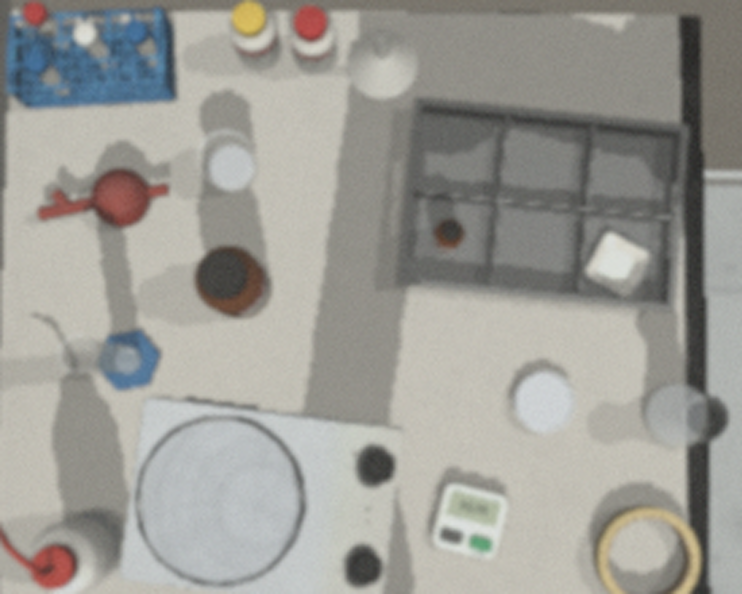

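View pics/scz.png

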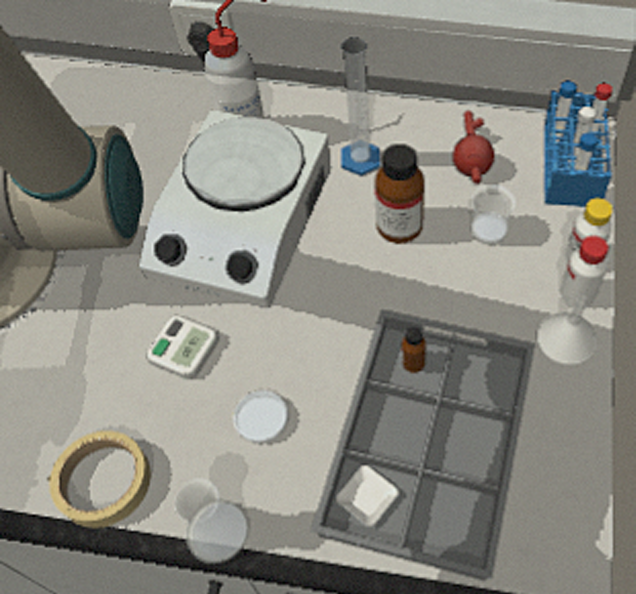

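Zoomed crops (px in crop): top shows carrier corners (417,101) (687,126) (668,304) (400,283), bottle cap (222,275), beaker base (232,168), foot (129,359), dish (543,402) and flask base (680,415). Scene shows dish (262,416), beaker base (490,230), cap (400,160), foot (362,157) and flask base (218,532).

```bash
python3 - <<'E'
from h import *
t=cam("top");s=cam("scene")
T=lambda p,z:onz(t,np.array([p])/2.7+[190,95],z)[0].round(3)
S=lambda p,z:onz(s,np.array([p])/2.05+[130,60],z)[0].round(3)
for n,pt,ps,z in[("cap",(222,275),(400,156),.129),("beaker base",(232,168),(490,230),.003),("beaker rim",(229,160),(494,202),.06),("foot",(129,359),(362,157),.007),("dish",(543,402),(262,416),.013),("flask base",(680,415),(218,532),.003),("flask top",(706,419),(197,498),.102),("dropper",(450,230),(414,336),.073),("boat",(617,257),(368,496),.016),("funnel",(382,64),(568,337),.0)]:
    print(n,T(pt,z),S(ps,z))
c=[T(p,.034) for p in[(417,101),(687,126),(668,304),(400,283)]];print("car T",*c,np.mean(c,0))
c=[S(p,.034) for p in[(383,312),(532,347),(488,575),(320,532)]];print("car S",*c,np.mean(c,0))
E
```

```text
cap [0.516 0.15  0.129] [0.52  0.148 0.129]
beaker base [0.633 0.159 0.003] [0.636 0.156 0.003]
beaker rim [0.629 0.155 0.06 ] [0.635 0.155 0.06 ]
foot [0.448 0.253 0.007] [0.453 0.25  0.007]
dish [ 0.409 -0.139  0.013] [ 0.415 -0.144  0.013]
flask base [ 0.397 -0.271  0.003] [ 0.4   -0.269  0.003]
flask top [ 0.396 -0.267  0.102] [ 0.4   -0.266  0.102]
dropper [ 0.564 -0.047  0.073] [ 0.567 -0.053  0.073]
boat [ 0.547 -0.21   0.016] [ 0.544 -0.213  0.016]
funnel [0.737 0.015 0.   ] [0.741 0.016 0.   ]
car T [ 0.692 -0.018  0.034] [ 0.67  -0.274  0.034] [ 0.501 -0.253  0.034] [ 0.519 -0.003  0.034] [ 0.5955 -0.137   0.034 ]
car S [ 0.525 -0.005  0.034] [ 0.697 -0.024  0.034] [ 0.671 -0.275  0.034] [ 0.506 -0.261  0.034] [ 0.59975 -0.14125  0.034  ]
```

```bash
python3 -m pendant '[{"rz":-7.08},{"rz":-7.08},{"rz":-7.08},{"rz":-7.08},{"rz":-7.08},{"rz":-7.08},{"rz":-7.08},{"rz":-7.08},{"rz":-7.08},{"rz":-7.08}]' 30
python3 -m pendant '[{"dx":0.029,"dy":0.0185},{"dx":0.029,"dy":0.0185},{"dx":0.029,"dy":0.0185},{"dx":0.029,"dy":0.0185},{"dx":0.029,"dy":0.0185},{"dx":0.029,"dy":0.0185},{"dx":0.029,"dy":0.0185},{"dx":0.029,"dy":0.0185},{"dx":0.029,"dy":0.0185},{"dx":0.029,"dy":0.0185},{"dx":0.029,"dy":0.0185},{"dx":0.029,"dy":0.0185}]'
python3 -m pendant '[{"dx":0.029,"dy":0.0185},{"dx":0.029,"dy":0.0185},{"dx":0.029,"dy":0.0185},{"dx":0.029,"dy":0.0185},{"dx":0.029,"dy":0.0185},{"dx":0.029,"dy":0.0185},{"dx":0.029,"dy":0.0185},{"dx":0.029,"dy":0.0185},{"dx":0.029,"dy":0.0185},{"dx":0.029,"dy":0.0185},{"dx":0.029,"dy":0.0185},{"dx":0.029,"dy":0.0185},{},{}]' || true
python3 -c "
from h import *;go(.634,.157,.2,90)"
```

```text
t 0.3 tcp [ 0.1894 -0.5428  0.2311] yaw 19.2 tilt 0.02 w 0.0853 d(tool mm) [ 650.3 -514.3   31.3] rz -70.8invalid input
invalid input
invalid input
```

```bash
python3 -m pendant '[{"dx":0,"dy":0,"dz":0,"rx":0,"ry":0,"rz":-7.0,"hand":0.085}]' 30;echo; python3 -m pendant '[{"dx":0,"dy":0,"dz":0,"rx":0,"ry":0,"rz":-7.08,"hand":0.085}]'; echo; python3 -m pendant '[{"rz":-7.0}]'
```

```text
clock: 0.43
position: [0.1895, -0.5429, 0.2312]
ee_rot: [-0.0, 0.974, 0.228, -0.0]
contact_force: [0.3, 0.5, 1.0]
width: 0.0848
gripper_force: 0.0

clock: 0.52
position: [0.1895, -0.5428, 0.2313]
ee_rot: [-0.0, 0.957, 0.29, 0.0]
contact_force: [0.7, -0.7, 0.7]
width: 0.0849
gripper_force: 0.0
invalid input
```

```bash
python3 -m pendant '[{"dx":0,"dy":0,"dz":0,"rx":0,"ry":0,"rz":-7.1,"hand":0.085},{"dx":0,"dy":0,"dz":0,"rx":0,"ry":0,"rz":-7.1,"hand":0.085},{"dx":0,"dy":0,"dz":0,"rx":0,"ry":0,"rz":-7.1,"hand":0.085},{"dx":0,"dy":0,"dz":0,"rx":0,"ry":0,"rz":-7.1,"hand":0.085},{"dx":0,"dy":0,"dz":0,"rx":0,"ry":0,"rz":-7.1,"hand":0.085},{"dx":0,"dy":0,"dz":0,"rx":0,"ry":0,"rz":-7.1,"hand":0.085},{"dx":0,"dy":0,"dz":0,"rx":0,"ry":0,"rz":-7.1,"hand":0.085},{"dx":0,"dy":0,"dz":0,"rx":0,"ry":0,"rz":-7.1,"hand":0.085}]'
python3 -m pendant '[{"dx":0.034,"dy":0.022,"dz":0,"rx":0,"ry":0,"rz":0,"hand":0.085},{"dx":0.034,"dy":0.022,"dz":0,"rx":0,"ry":0,"rz":0,"hand":0.085},{"dx":0.034,"dy":0.022,"dz":0,"rx":0,"ry":0,"rz":0,"hand":0.085},{"dx":0.034,"dy":0.022,"dz":0,"rx":0,"ry":0,"rz":0,"hand":0.085},{"dx":0.034,"dy":0.022,"dz":0,"rx":0,"ry":0,"rz":0,"hand":0.085},{"dx":0.034,"dy":0.022,"dz":0,"rx":0,"ry":0,"rz":0,"hand":0.085},{"dx":0.034,"dy":0.022,"dz":0,"rx":0,"ry":0,"rz":0,"hand":0.085},{"dx":0.034,"dy":0.022,"dz":0,"rx":0,"ry":0,"rz":0,"hand":0.085},{"dx":0.034,"dy":0.022,"dz":0,"rx":0,"ry":0,"rz":0,"hand":0.085},{"dx":0.034,"dy":0.022,"dz":0,"rx":0,"ry":0,"rz":0,"hand":0.085},{"dx":0.034,"dy":0.022,"dz":0,"rx":0,"ry":0,"rz":0,"hand":0.085},{"dx":0.034,"dy":0.022,"dz":0,"rx":0,"ry":0,"rz":0,"hand":0.085}]'
python3 -c "
from h import *;go(.634,.157,.2,90)"
```

```text
clock: 1.18
position: [0.1895, -0.5429, 0.2313]
ee_rot: [-0.0, 0.704, 0.71, 0.0]
contact_force: [0.1, 0.1, -0.2]
width: 0.0845
gripper_force: 0.0
clock: 2.18
position: [0.4533, -0.1325, 0.2316]
ee_rot: [0.0, 0.706, 0.708, 0.0]
contact_force: [1.0, -0.7, 0.3]
width: 0.0854
gripper_force: 0.0
t 2.2 tcp [ 0.4533 -0.1325  0.2316] yaw 90.1 tilt 0.06 w 0.0854 d(tool mm) [289.1 181.2  31.6] rz 0.1
```

Moves track well. On to the beaker, with a wrist view from above it.

```bash
python3 -m pendant '[{"dx":0.032,"dy":0.02,"dz":0,"rx":0,"ry":0,"rz":0,"hand":0.085},{"dx":0.032,"dy":0.02,"dz":0,"rx":0,"ry":0,"rz":0,"hand":0.085},{"dx":0.032,"dy":0.02,"dz":0,"rx":0,"ry":0,"rz":0,"hand":0.085},{"dx":0.032,"dy":0.02,"dz":0,"rx":0,"ry":0,"rz":0,"hand":0.085},{"dx":0.032,"dy":0.02,"dz":0,"rx":0,"ry":0,"rz":0,"hand":0.085},{"dx":0.032,"dy":0.02,"dz":0,"rx":0,"ry":0,"rz":0,"hand":0.085},{"dx":0.032,"dy":0.02,"dz":0,"rx":0,"ry":0,"rz":0,"hand":0.085},{"dx":0.032,"dy":0.02,"dz":0,"rx":0,"ry":0,"rz":0,"hand":0.085},{"dx":0.032,"dy":0.02,"dz":0.03,"rx":0,"ry":0,"rz":0,"hand":0.085},{"dx":0,"dy":0,"dz":0.04,"rx":0,"ry":0,"rz":0,"hand":0.085},{"dx":0,"dy":0,"dz":0.04,"rx":0,"ry":0,"rz":0,"hand":0.085},{"dx":0,"dy":0,"dz":0,"rx":0,"ry":0,"rz":0,"hand":0.085}]'
python3 -c "
from h import *;go(.634,.157,.03,90)
d=cam('wrist');im=d['bgr']
for z in(0,.06):
  for a in np.arange(0,6.28,.3): cv2.circle(im,proj(d,[.634+.023*np.cos(a),.157+.023*np.sin(a),z])[0].astype(int).tolist(),1,(0,255 if z else 0,255),-1)
cv2.imwrite('pics/w1.png',im)"
```

```text
clock: 3.18
position: [0.6233, 0.1496, 0.1167]
ee_rot: [-0.005, 0.706, 0.708, -0.007]
contact_force: [-1.6, 0.6, -1.1]
width: 0.085
gripper_force: 0.0
t 3.2 tcp [0.6233 0.1496 0.1167] yaw 90.2 tilt 0.98 w 0.0850 d(tool mm) [ 7.5 12.2 86.5] rz 0.2
```

View pics/w1.png

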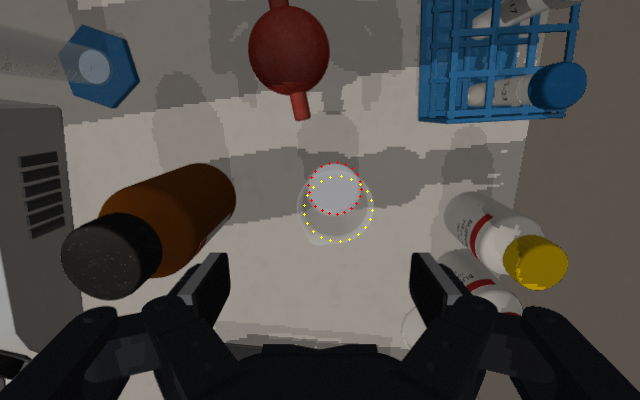

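Wrist view: the beaker base is at (333,190), matching the prediction within about 1 mm. The filler stub (301,120) is clear of the fingers, and the bottle on the left is clear too. Descending and gripping.

```bash
python3 -m pendant '[{"dx":0.0075,"dy":0.012,"dz":0,"rx":0,"ry":0,"rz":0,"hand":0.085},{"dx":0,"dy":0,"dz":0,"rx":0,"ry":0,"rz":0,"hand":0.085},{"dx":0,"dy":0,"dz":0.025,"rx":0,"ry":0,"rz":0,"hand":0.085},{"dx":0,"dy":0,"dz":0.025,"rx":0,"ry":0,"rz":0,"hand":0.085},{"dx":0,"dy":0,"dz":0.025,"rx":0,"ry":0,"rz":0,"hand":0.085},{"dx":0,"dy":0,"dz":0.016,"rx":0,"ry":0,"rz":0,"hand":0.085},{"dx":0,"dy":0,"dz":0,"rx":0,"ry":0,"rz":0,"hand":0.085}]'
python3 -c "
from h import *;go(.634,.157,.022,90)"
```

```text
clock: 3.82
position: [0.6399, 0.1563, 0.0333]
ee_rot: [-0.001, 0.707, 0.708, -0.001]
contact_force: [-0.3, -0.8, -0.2]
width: 0.085
gripper_force: 0.0
t 3.8 tcp [0.6399 0.1563 0.0333] yaw 90.1 tilt 0.20 w 0.0850 d(tool mm) [ 0.7 -5.9 11.3] rz 0.1
```

```bash
python3 -m pendant '[{"dx":0,"dy":-0.01,"dz":0.008,"rx":0,"ry":0,"rz":0,"hand":0.085},{"dx":0,"dy":0,"dz":0,"rx":0,"ry":0,"rz":0,"hand":0.085},{"dx":0,"dy":0,"dz":0,"rx":0,"ry":0,"rz":0,"hand":0.085},{"dx":0,"dy":0,"dz":0,"rx":0,"ry":0,"rz":0,"hand":0.085}]'
python3 -c "
from h import *;go(.634,.157,.022,90)"
```

```text
clock: 4.15
position: [0.6331, 0.1571, 0.0288]
ee_rot: [0.001, 0.706, 0.708, 0.002]
contact_force: [0.1, 0.7, -0.3]
width: 0.0851
gripper_force: 0.0
t 4.2 tcp [0.6331 0.1571 0.0288] yaw 90.1 tilt 0.25 w 0.0851 d(tool mm) [-0.2  0.8  6.8] rz 0.1
```

```bash
python3 -m pendant '[{"dx":0,"dy":0,"dz":0.006,"rx":0,"ry":0,"rz":0,"hand":0.085},{"dx":0,"dy":0,"dz":0,"rx":0,"ry":0,"rz":0,"hand":0.06},{"dx":0,"dy":0,"dz":0,"rx":0,"ry":0,"rz":0,"hand":0.05},{"dx":0,"dy":0,"dz":0,"rx":0,"ry":0,"rz":0,"hand":0.035},{"dx":0,"dy":0,"dz":0,"rx":0,"ry":0,"rz":0,"hand":0.035},{"dx":0,"dy":0,"dz":0,"rx":0,"ry":0,"rz":0,"hand":0.035},{"dx":0,"dy":0,"dz":0,"rx":0,"ry":0,"rz":0,"hand":0.035},{"dx":0,"dy":0,"dz":0,"rx":0,"ry":0,"rz":0,"hand":0.035}]' 25
python3 -c "
from h import *;go(.634,.157,.022,90)"
```

```text
clock: 4.82
position: [0.6316, 0.1572, 0.0206]
ee_rot: [0.0, 0.706, 0.708, 0.0]
contact_force: [-0.3, -0.7, 2.4]
width: 0.0493
gripper_force: 25.5
t 4.8 tcp [0.6316 0.1572 0.0206] yaw 90.1 tilt 0.04 w 0.0493 d(tool mm) [-0.2  2.4 -1.4] rz 0.1
```

```bash
python3 -m pendant '[{"dx":0,"dy":0,"dz":-0.01,"rx":0,"ry":0,"rz":0,"hand":0.035},{"dx":0,"dy":0,"dz":-0.025,"rx":0,"ry":0,"rz":0,"hand":0.035},{"dx":0,"dy":0,"dz":-0.04,"rx":0,"ry":0,"rz":0,"hand":0.035},{"dx":0,"dy":0,"dz":-0.04,"rx":0,"ry":0,"rz":0,"hand":0.035},{"dx":0,"dy":0,"dz":0,"rx":0,"ry":0,"rz":0,"hand":0.035}]'
python3 -m pendant '[{"dx":-0.02,"dy":-0.005,"dz":0,"rx":0,"ry":0,"rz":0,"hand":0.035},{"dx":-0.033,"dy":-0.008,"dz":0,"rx":0,"ry":0,"rz":0,"hand":0.035},{"dx":-0.033,"dy":-0.008,"dz":0,"rx":0,"ry":0,"rz":0,"hand":0.035},{"dx":-0.033,"dy":-0.008,"dz":0,"rx":0,"ry":0,"rz":0,"hand":0.035},{"dx":-0.033,"dy":-0.008,"dz":0,"rx":0,"ry":0,"rz":0,"hand":0.035},{"dx":-0.033,"dy":-0.008,"dz":0,"rx":0,"ry":0,"rz":0,"hand":0.035},{"dx":-0.033,"dy":-0.008,"dz":0,"rx":0,"ry":0,"rz":0,"hand":0.035},{"dx":-0.033,"dy":-0.008,"dz":0,"rx":0,"ry":0,"rz":0,"hand":0.035},{"dx":-0.028,"dy":-0.008,"dz":0,"rx":0,"ry":0,"rz":0,"hand":0.035},{"dx":-0.012,"dy":-0.005,"dz":0,"rx":0,"ry":0,"rz":5,"hand":0.035},{"dx":0,"dy":0,"dz":0,"rx":0,"ry":0,"rz":0,"hand":0.035},{"dx":0,"dy":0,"dz":0,"rx":0,"ry":0,"rz":0,"hand":0.035}]'
python3 -c "
from h import *;go(.557,-.135,.029,85)
d=cam('wrist');im=d['bgr']
for f in [(-.0415,0),(.0415,0),(-.0415,.083)]:
  a=-.09;c=np.array([.598,-.139])+[np.cos(a)*f[0]-np.sin(a)*f[1],np.sin(a)*f[0]+np.cos(a)*f[1]]
  for sx,sy in[(1,1),(1,-1),(-1,1),(-1,-1)]:
    p=c+[np.cos(a)*sx*.04-np.sin(a)*sy*.04,np.sin(a)*sx*.04+np.cos(a)*sy*.04]
    cv2.circle(im,proj(d,[*p,.028])[0].astype(int).tolist(),2,(0,255,255),-1)
cv2.imwrite('pics/w2.png',im)"
```

```text
clock: 5.23
position: [0.6364, 0.158, 0.1446]
ee_rot: [0.005, 0.706, 0.708, 0.006]
contact_force: [1.0, -0.1, 0.8]
width: 0.0494
gripper_force: 25.9
clock: 6.23
position: [0.5577, -0.1344, 0.1356]
ee_rot: [-0.0, 0.737, 0.676, 0.0]
contact_force: [0.3, 0.4, 0.2]
width: 0.0496
gripper_force: 26.0
t 6.2 tcp [ 0.5577 -0.1344  0.1356] yaw 85.1 tilt 0.03 w 0.0496 d(tool mm) [ -0.7  -0.7 106.6] rz 0.1
```

View pics/w2.png

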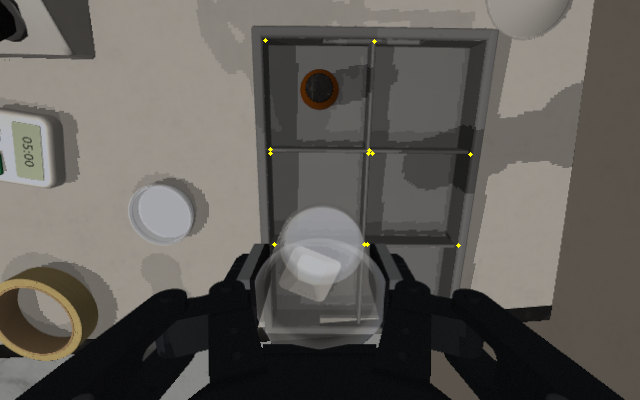

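Wrist view: the predicted compartment corners (yellow) lie on the divider edges, so the carrier estimate is good to about 2 mm. The beaker hangs upright at (320,245). Lowering.

```bash
python3 -m pendant '[{"dx":0,"dy":0,"dz":0.03,"rx":0,"ry":0,"rz":0,"hand":0.035},{"dx":0,"dy":0,"dz":0.03,"rx":0,"ry":0,"rz":0,"hand":0.035},{"dx":0,"dy":0,"dz":0.02,"rx":0,"ry":0,"rz":0,"hand":0.035},{"dx":0,"dy":0,"dz":0.01,"rx":0,"ry":0,"rz":0,"hand":0.035},{"dx":0,"dy":0,"dz":0.008,"rx":0,"ry":0,"rz":0,"hand":0.035},{"dx":0,"dy":0,"dz":0.005,"rx":0,"ry":0,"rz":0,"hand":0.035},{"dx":0,"dy":0,"dz":0.003,"rx":0,"ry":0,"rz":0,"hand":0.035},{"dx":0,"dy":0,"dz":0,"rx":0,"ry":0,"rz":0,"hand":0.035},{"dx":0,"dy":0,"dz":0,"rx":0,"ry":0,"rz":0,"hand":0.035}]'
python3 -c "
from h import *;go(.557,-.135,.0266,85)"
```

```text
clock: 7.03
position: [0.5587, -0.1341, 0.0302]
ee_rot: [0.001, 0.736, 0.676, 0.0]
contact_force: [-0.6, -0.1, -0.9]
width: 0.0495
gripper_force: 26.0
t 7.0 tcp [ 0.5587 -0.1341  0.0302] yaw 85.1 tilt 0.10 w 0.0495 d(tool mm) [-1.  -1.6  3.6] rz 0.1
```

```bash
python3 -m pendant '[{"dx":0,"dy":0,"dz":0.002,"rx":0,"ry":0,"rz":0,"hand":0.035},{"dx":0,"dy":0,"dz":0.001,"rx":0,"ry":0,"rz":0,"hand":0.035},{"dx":0,"dy":0,"dz":0,"rx":0,"ry":0,"rz":0,"hand":0.035},{"dx":0,"dy":0,"dz":0,"rx":0,"ry":0,"rz":0,"hand":0.035}]'
```

```text
clock: 7.37
position: [0.5582, -0.1342, 0.0267]
ee_rot: [0.0, 0.737, 0.676, 0.0]
contact_force: [0.4, -0.0, -0.1]
width: 0.0494
gripper_force: 26.0
```

```bash
python3 -m pendant '[{"dx":0,"dy":0,"dz":0.001,"rx":0,"ry":0,"rz":0,"hand":0.035},{"dx":0,"dy":0,"dz":0,"rx":0,"ry":0,"rz":0,"hand":0.035},{"dx":0,"dy":0,"dz":0,"rx":0,"ry":0,"rz":0,"hand":0.035}]'; python3 -m pendant '[{"dx":0,"dy":0,"dz":0,"rx":0,"ry":0,"rz":0,"hand":0.051},{"dx":0,"dy":0,"dz":0,"rx":0,"ry":0,"rz":0,"hand":0.055},{"dx":0,"dy":0,"dz":0,"rx":0,"ry":0,"rz":0,"hand":0.06},{"dx":0,"dy":0,"dz":0,"rx":0,"ry":0,"rz":0,"hand":0.068},{"dx":0,"dy":0,"dz":0,"rx":0,"ry":0,"rz":0,"hand":0.068},{"dx":0,"dy":0,"dz":-0.005,"rx":0,"ry":0,"rz":0,"hand":0.07},{"dx":0,"dy":0,"dz":-0.015,"rx":0,"ry":0,"rz":0,"hand":0.07},{"dx":0,"dy":0,"dz":-0.03,"rx":0,"ry":0,"rz":0,"hand":0.07},{"dx":0,"dy":0,"dz":-0.04,"rx":0,"ry":0,"rz":0,"hand":0.085},{"dx":0,"dy":0,"dz":-0.04,"rx":0,"ry":0,"rz":0,"hand":0.085},{"dx":0,"dy":0,"dz":0,"rx":0,"ry":0,"rz":0,"hand":0.085}]'
python3 -c "
from h import *;go(.411,-.142,.1,85)
d=cam('wrist');im=d['bgr']
for c,r,z in [((.5582,-.1342),.023,.006),((.5582,-.1342),.026,.066),((.411,-.142),.0295,.013)]:
  for a in np.arange(0,6.28,.3): cv2.circle(im,proj(d,[c[0]+r*np.cos(a),c[1]+r*np.sin(a),z])[0].astype(int).tolist(),1,(0,255 if z<.03 else 0,255),-1)
cv2.imwrite('pics/w3.png',im)"
```

```text
clock: 7.62
position: [0.5584, -0.1343, 0.0265]
ee_rot: [0.001, 0.737, 0.676, 0.0]
contact_force: [-1.2, 0.3, 5.8]
width: 0.0493
gripper_force: 26.0
clock: 8.53
position: [0.5629, -0.1357, 0.1639]
ee_rot: [0.007, 0.736, 0.676, 0.004]
contact_force: [1.0, -0.3, 1.5]
width: 0.0848
gripper_force: 0.0
t 8.5 tcp [ 0.5629 -0.1357  0.1639] yaw 85.1 tilt 0.92 w 0.0848 d(tool mm) [ -18.9 -151.7   61.6] rz 0.1
```

View pics/w3.png

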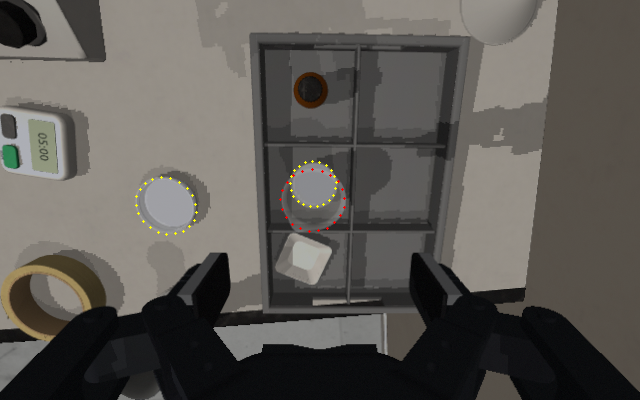

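Wrist view: the beaker stands in the front-middle compartment with its rim on the predicted circle (313,201). The dish lid is at (168,203), about 2 mm from the prediction. Going to the dish.

```bash
python3 -m pendant '[{"dx":-0.003,"dy":-0.025,"dz":0,"rx":0,"ry":0,"rz":0,"hand":0.085},{"dx":-0.005,"dy":-0.04,"dz":0,"rx":0,"ry":0,"rz":0,"hand":0.085},{"dx":-0.005,"dy":-0.04,"dz":0,"rx":0,"ry":0,"rz":0,"hand":0.085},{"dx":-0.005,"dy":-0.04,"dz":0.03,"rx":0,"ry":0,"rz":0,"hand":0.085},{"dx":0,"dy":0,"dz":0.04,"rx":0,"ry":0,"rz":0,"hand":0.085},{"dx":0,"dy":0,"dz":0.04,"rx":0,"ry":0,"rz":0,"hand":0.085},{"dx":0,"dy":0,"dz":0.02,"rx":0,"ry":0,"rz":0,"hand":0.085},{"dx":0,"dy":0,"dz":0,"rx":0,"ry":0,"rz":0,"hand":0.085},{"dx":0,"dy":0,"dz":0,"rx":0,"ry":0,"rz":0,"hand":0.085},{"dx":0,"dy":0,"dz":0,"rx":0,"ry":0,"rz":0,"hand":0.085}]'
python3 -c "
from h import *;go(.412,-.14,.004,85)"
```

```text
clock: 9.42
position: [0.4196, -0.1397, 0.0311]
ee_rot: [0.001, 0.737, 0.676, 0.0]
contact_force: [0.5, -0.3, 0.1]
width: 0.0851
gripper_force: 0.0
t 9.4 tcp [ 0.4196 -0.1397  0.0311] yaw 85.1 tilt 0.07 w 0.0851 d(tool mm) [-0.9 -7.6 27.1] rz 0.1
```

```bash
python3 -m pendant '[{"dx":-0.001,"dy":-0.0075,"dz":0.01,"rx":0,"ry":0,"rz":0,"hand":0.085},{"dx":0,"dy":0,"dz":0.013,"rx":0,"ry":0,"rz":0,"hand":0.085},{"dx":0,"dy":0,"dz":0.007,"rx":0,"ry":0,"rz":0,"hand":0.085},{"dx":0,"dy":0,"dz":0,"rx":0,"ry":0,"rz":0,"hand":0.085},{"dx":0,"dy":0,"dz":0,"rx":0,"ry":0,"rz":0,"hand":0.085}]'
python3 -m pendant '[{"dx":0,"dy":0,"dz":0,"rx":0,"ry":0,"rz":0,"hand":0.07},{"dx":0,"dy":0,"dz":0,"rx":0,"ry":0,"rz":0,"hand":0.063},{"dx":0,"dy":0,"dz":0,"rx":0,"ry":0,"rz":0,"hand":0.055},{"dx":0,"dy":0,"dz":0,"rx":0,"ry":0,"rz":0,"hand":0.05},{"dx":0,"dy":0,"dz":0,"rx":0,"ry":0,"rz":0,"hand":0.05},{"dx":0,"dy":0,"dz":0,"rx":0,"ry":0,"rz":0,"hand":0.05},{"dx":0,"dy":0,"dz":0,"rx":0,"ry":0,"rz":0,"hand":0.05}]' 22
python3 -c "
from h import *;go(.412,-.14,.004,85)"
```

```text
clock: 9.83
position: [0.4121, -0.1401, 0.0012]
ee_rot: [0.001, 0.737, 0.676, 0.0]
contact_force: [-0.5, -0.3, 0.7]
width: 0.0846
gripper_force: 0.0
clock: 10.42
position: [0.4121, -0.14, 0.0015]
ee_rot: [0.001, 0.737, 0.676, 0.0]
contact_force: [0.4, 0.3, 6.6]
width: 0.0569
gripper_force: 22.2
t 10.4 tcp [ 0.4121 -0.14    0.0015] yaw 85.1 tilt 0.12 w 0.0569 d(tool mm) [ 0.  -0.1 -2.5] rz 0.1
```

```bash
python3 -m pendant '[{"dx":0,"dy":0,"dz":-0.005,"rx":0,"ry":0,"rz":0,"hand":0.05},{"dx":0,"dy":0,"dz":-0.015,"rx":0,"ry":0,"rz":0,"hand":0.05},{"dx":0,"dy":0,"dz":-0.03,"rx":0,"ry":0,"rz":0,"hand":0.05},{"dx":0,"dy":0,"dz":-0.03,"rx":0,"ry":0,"rz":0,"hand":0.05},{"dx":0,"dy":0,"dz":-0.02,"rx":0,"ry":0,"rz":0,"hand":0.05},{"dx":0,"dy":0,"dz":0,"rx":0,"ry":0,"rz":0,"hand":0.05},{"dx":0,"dy":0,"dz":0,"rx":0,"ry":0,"rz":0,"hand":0.05}]'
python3 -c "
from h import *;go(.5582,-.1342,.1,85)
d=cam('wrist');im=d['bgr']
s=manip.get_state();c=s['position']
for a in np.arange(0,6.28,.3): cv2.circle(im,proj(d,[c[0]+.0295*np.cos(a),c[1]+.0295*np.sin(a),c[2]+.0115])[0].astype(int).tolist(),1,(0,0,255),-1)
cv2.imwrite('pics/w4.png',im[100:])"
```

```text
clock: 11.0
position: [0.412, -0.1401, 0.1017]
ee_rot: [0.002, 0.737, 0.676, 0.001]
contact_force: [-0.5, -0.1, 0.5]
width: 0.0572
gripper_force: 23.8
t 11.0 tcp [ 0.412  -0.1401  0.1017] yaw 85.1 tilt 0.20 w 0.0572 d(tool mm) [ 18.3 145.2   2.2] rz 0.1
```

View pics/w4.png

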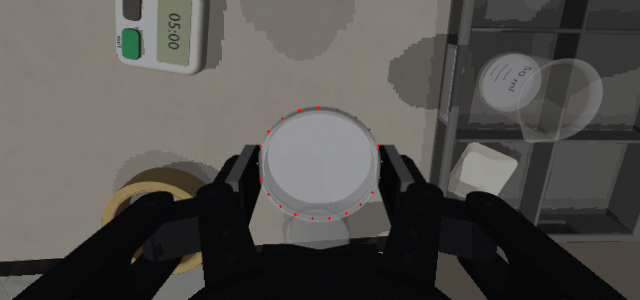

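Wrist view: the dish is held flat and centred in the fingers, its outline on the red ring. The beaker's base shows at (508,182) and its rim at (560,200), full-frame px.

```bash
python3 -c "
from h import *
d=cam('wrist');print(onz(d,[[508,182]],.009),onz(d,[[563,198]],.066))" ; python3 -m pendant '[{"dx":0.002,"dy":0.01,"dz":0,"rx":0,"ry":0,"rz":0,"hand":0.05},{"dx":0.003,"dy":0.025,"dz":0,"rx":0,"ry":0,"rz":0,"hand":0.05},{"dx":0.005,"dy":0.035,"dz":0,"rx":0,"ry":0,"rz":0,"hand":0.05},{"dx":0.005,"dy":0.035,"dz":0,"rx":0,"ry":0,"rz":0,"hand":0.05},{"dx":0.003,"dy":0.025,"dz":0,"rx":0,"ry":0,"rz":0,"hand":0.05},{"dx":0,"dy":0.015,"dz":0,"rx":0,"ry":0,"rz":0,"hand":0.05},{"dx":0,"dy":0,"dz":0,"rx":0,"ry":0,"rz":0,"hand":0.05},{"dx":0,"dy":0,"dz":0,"rx":0,"ry":0,"rz":0,"hand":0.05},{"dx":0,"dy":0,"dz":0,"rx":0,"ry":0,"rz":0,"hand":0.05}]'
python3 -c "
from h import *;go(.5582,-.1342,.0675,85)"
```

```text
[[ 0.55863022 -0.13290796  0.009     ]] [[ 0.55818842 -0.13010187  0.066     ]]
clock: 11.85
position: [0.5557, -0.1335, 0.099]
ee_rot: [-0.002, 0.737, 0.676, -0.001]
contact_force: [-1.2, -0.3, 0.2]
width: 0.0572
gripper_force: 23.8
t 11.8 tcp [ 0.5557 -0.1335  0.099 ] yaw 85.1 tilt 0.23 w 0.0572 d(tool mm) [-0.5  2.6 31.5] rz 0.1
```

```bash
python3 -m pendant '[{"dx":0,"dy":0.002,"dz":0.01,"rx":0,"ry":0,"rz":0,"hand":0.05},{"dx":0,"dy":0,"dz":0.01,"rx":0,"ry":0,"rz":0,"hand":0.05},{"dx":0,"dy":0,"dz":0.006,"rx":0,"ry":0,"rz":0,"hand":0.05},{"dx":0,"dy":0,"dz":0.003,"rx":0,"ry":0,"rz":0,"hand":0.05},{"dx":0,"dy":0,"dz":0,"rx":0,"ry":0,"rz":0,"hand":0.05},{"dx":0,"dy":0,"dz":0,"rx":0,"ry":0,"rz":0,"hand":0.05},{"dx":0,"dy":0,"dz":0,"rx":0,"ry":0,"rz":0,"hand":0.05}]'
python3 -c "
from h import *;go(.5582,-.1342,.0675,85)"
```

```text
clock: 12.43
position: [0.5594, -0.1344, 0.0718]
ee_rot: [0.0, 0.737, 0.676, 0.0]
contact_force: [-0.3, 0.8, -0.6]
width: 0.0574
gripper_force: 23.8
t 12.4 tcp [ 0.5594 -0.1344  0.0718] yaw 85.1 tilt 0.04 w 0.0574 d(tool mm) [ 0.1 -1.2  4.3] rz 0.1
```

```bash
python3 -m pendant '[{"dx":0,"dy":-0.001,"dz":0.002,"rx":0,"ry":0,"rz":0,"hand":0.05},{"dx":0,"dy":0,"dz":0.0015,"rx":0,"ry":0,"rz":0,"hand":0.05},{"dx":0,"dy":0,"dz":0,"rx":0,"ry":0,"rz":0,"hand":0.05},{"dx":0,"dy":0,"dz":0,"rx":0,"ry":0,"rz":0,"hand":0.05}]'
python3 -m pendant '[{"dx":0,"dy":0,"dz":0.001,"rx":0,"ry":0,"rz":0,"hand":0.05},{"dx":0,"dy":0,"dz":0,"rx":0,"ry":0,"rz":0,"hand":0.05},{"dx":0,"dy":0,"dz":0,"rx":0,"ry":0,"rz":0,"hand":0.05}]'
```

```text
clock: 12.77
position: [0.5582, -0.1341, 0.068]
ee_rot: [0.0, 0.737, 0.676, -0.0]
contact_force: [0.5, -0.6, 0.3]
width: 0.057
gripper_force: 23.8
clock: 13.02
position: [0.5584, -0.1342, 0.0677]
ee_rot: [0.0, 0.737, 0.676, 0.0]
contact_force: [-2.3, -0.1, 5.8]
width: 0.0568
gripper_force: 24.1
```

```bash
python3 -m pendant '[{"dx":0,"dy":0,"dz":0,"rx":0,"ry":0,"rz":0,"hand":0.058},{"dx":0,"dy":0,"dz":0,"rx":0,"ry":0,"rz":0,"hand":0.06},{"dx":0,"dy":0,"dz":0,"rx":0,"ry":0,"rz":0,"hand":0.065},{"dx":0,"dy":0,"dz":0,"rx":0,"ry":0,"rz":0,"hand":0.075},{"dx":0,"dy":0,"dz":0,"rx":0,"ry":0,"rz":0,"hand":0.08},{"dx":0,"dy":0,"dz":-0.005,"rx":0,"ry":0,"rz":0,"hand":0.08},{"dx":0,"dy":0,"dz":-0.02,"rx":0,"ry":0,"rz":0,"hand":0.08},{"dx":0,"dy":0,"dz":-0.035,"rx":0,"ry":0,"rz":0,"hand":0.085},{"dx":0,"dy":0,"dz":-0.04,"rx":0,"ry":0,"rz":0,"hand":0.085},{"dx":0,"dy":0,"dz":-0.03,"rx":0,"ry":0,"rz":0,"hand":0.085},{"dx":0,"dy":0,"dz":0,"rx":0,"ry":0,"rz":0,"hand":0.085},{"dx":0,"dy":0,"dz":0,"rx":0,"ry":0,"rz":0,"hand":0.085}]'
python3 -c "
from h import *;go(.518,.149,.2,85)
d=cam('wrist');im=d['bgr']
for c,r,z in [((.5584,-.1342),.0295,.079),((.5584,-.1342),.023,.006)]:
  for a in np.arange(0,6.28,.3): cv2.circle(im,proj(d,[c[0]+r*np.cos(a),c[1]+r*np.sin(a),z])[0].astype(int).tolist(),1,(0,255 if z<.03 else 0,255),-1)
cv2.imwrite('pics/w5.png',im)"
```

```text
clock: 14.02
position: [0.5595, -0.1346, 0.1995]
ee_rot: [0.002, 0.737, 0.676, 0.001]
contact_force: [-0.8, 0.4, -0.2]
width: 0.0854
gripper_force: 0.0
t 14.0 tcp [ 0.5595 -0.1346  0.1995] yaw 85.1 tilt 0.31 w 0.0854 d(tool mm) [279.1 -65.4  -1.2] rz 0.1
```

View pics/w5.png

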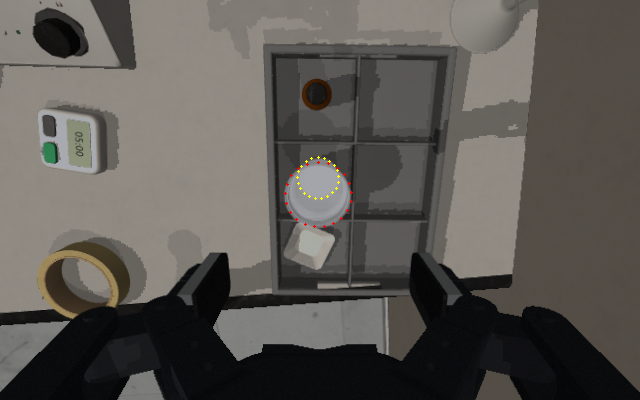

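Wrist view: the dish sits at (318,195) on the predicted ring, concentric with the beaker. Next, the reagent bottle, gripped by its cap.

```bash
python3 -m pendant '[{"dx":0.02,"dy":-0.005,"dz":0,"rx":0,"ry":0,"rz":0,"hand":0.085},{"dx":0.037,"dy":-0.009,"dz":0,"rx":0,"ry":0,"rz":0,"hand":0.085},{"dx":0.037,"dy":-0.009,"dz":0,"rx":0,"ry":0,"rz":0,"hand":0.085},{"dx":0.037,"dy":-0.009,"dz":0,"rx":0,"ry":0,"rz":0,"hand":0.085},{"dx":0.037,"dy":-0.009,"dz":0,"rx":0,"ry":0,"rz":0,"hand":0.085},{"dx":0.037,"dy":-0.009,"dz":0,"rx":0,"ry":0,"rz":0,"hand":0.085},{"dx":0.037,"dy":-0.009,"dz":0,"rx":0,"ry":0,"rz":0,"hand":0.085},{"dx":0.037,"dy":-0.005,"dz":0,"rx":0,"ry":0,"rz":0,"hand":0.085},{"dx":0,"dy":0,"dz":0,"rx":0,"ry":0,"rz":0,"hand":0.085},{"dx":0,"dy":0,"dz":0,"rx":0,"ry":0,"rz":0,"hand":0.085},{"dx":0,"dy":0,"dz":0,"rx":0,"ry":0,"rz":0,"hand":0.085}]'
python3 -c "
from h import *;go(.518,.149,.1,85)
d=cam('wrist');im=d['bgr']
for c,r,z in [((.518,.149),.02,.129),((.518,.149),.03,.095)]:
  for a in np.arange(0,6.28,.3): cv2.circle(im,proj(d,[c[0]+r*np.cos(a),c[1]+r*np.sin(a),z])[0].astype(int).tolist(),1,(0,255 if z<.1 else 0,255),-1)
cv2.imwrite('pics/w6.png',im)"
```

```text
clock: 14.98
position: [0.5173, 0.1489, 0.1955]
ee_rot: [-0.0, 0.736, 0.677, -0.002]
contact_force: [-0.4, -0.8, 0.1]
width: 0.085
gripper_force: 0.0
t 15.0 tcp [0.5173 0.1489 0.1955] yaw 85.2 tilt 0.19 w 0.0850 d(tool mm) [ 0.3  1.  95.5] rz 0.2
```

View pics/w6.png

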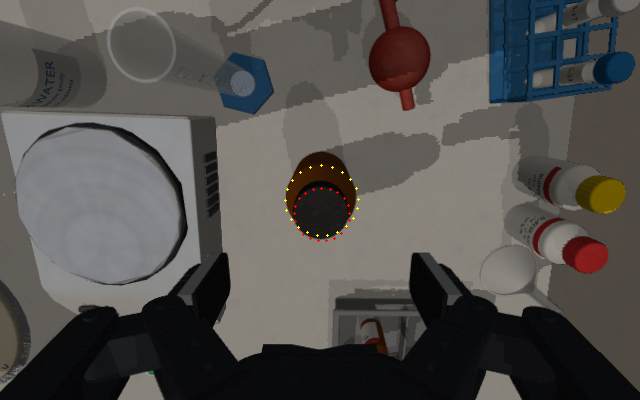

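Wrist view: the cap is at (321,211), within 1–2 mm of the prediction. Descending to it.

```bash
python3 -m pendant '[{"dx":0.001,"dy":0.001,"dz":0.02,"rx":0,"ry":0,"rz":0,"hand":0.085},{"dx":0,"dy":0,"dz":0.03,"rx":0,"ry":0,"rz":0,"hand":0.085},{"dx":0,"dy":0,"dz":0.025,"rx":0,"ry":0,"rz":0,"hand":0.085},{"dx":0,"dy":0,"dz":0.018,"rx":0,"ry":0,"rz":0,"hand":0.085},{"dx":0,"dy":0,"dz":0,"rx":0,"ry":0,"rz":0,"hand":0.07},{"dx":0,"dy":0,"dz":0,"rx":0,"ry":0,"rz":0,"hand":0.055},{"dx":0,"dy":0,"dz":0,"rx":0,"ry":0,"rz":0,"hand":0.045},{"dx":0,"dy":0,"dz":0,"rx":0,"ry":0,"rz":0,"hand":0.035},{"dx":0,"dy":0,"dz":0,"rx":0,"ry":0,"rz":0,"hand":0.03},{"dx":0,"dy":0,"dz":0,"rx":0,"ry":0,"rz":0,"hand":0.03},{"dx":0,"dy":0,"dz":0,"rx":0,"ry":0,"rz":0,"hand":0.03},{"dx":0,"dy":0,"dz":0,"rx":0,"ry":0,"rz":0,"hand":0.03}]' 60
python3 -c "
from h import *;go(.518,.15,.1,85)"
```

```text
clock: 16.03
position: [0.5202, 0.1501, 0.1058]
ee_rot: [0.001, 0.736, 0.676, 0.001]
contact_force: [-0.6, -1.8, 6.2]
width: 0.041
gripper_force: 58.4
t 16.0 tcp [0.5202 0.1501 0.1058] yaw 85.1 tilt 0.18 w 0.0410 d(tool mm) [-0.3 -2.2  5.7] rz 0.1
```

```bash
python3 -m pendant '[{"dx":0,"dy":0,"dz":0,"rx":0,"ry":0,"rz":0,"hand":0.05},{"dx":0,"dy":0,"dz":0,"rx":0,"ry":0,"rz":0,"hand":0.055},{"dx":0,"dy":-0.001,"dz":0.003,"rx":0,"ry":0,"rz":0,"hand":0.055},{"dx":0,"dy":0,"dz":0.004,"rx":0,"ry":0,"rz":0,"hand":0.055},{"dx":0,"dy":0,"dz":0,"rx":0,"ry":0,"rz":0,"hand":0.055},{"dx":0,"dy":0,"dz":0,"rx":0,"ry":0,"rz":0,"hand":0.045},{"dx":0,"dy":0,"dz":0,"rx":0,"ry":0,"rz":0,"hand":0.035},{"dx":0,"dy":0,"dz":0,"rx":0,"ry":0,"rz":0,"hand":0.03},{"dx":0,"dy":0,"dz":0,"rx":0,"ry":0,"rz":0,"hand":0.03},{"dx":0,"dy":0,"dz":0,"rx":0,"ry":0,"rz":0,"hand":0.03}]'
python3 -c "
from h import *;go(.518,.15,.1,85)"
```

```text
clock: 16.87
position: [0.5183, 0.1502, 0.0969]
ee_rot: [0.0, 0.737, 0.676, -0.0]
contact_force: [0.4, -0.5, 0.1]
width: 0.0468
gripper_force: 58.1
t 16.9 tcp [0.5183 0.1502 0.0969] yaw 85.1 tilt 0.01 w 0.0468 d(tool mm) [-0.3 -0.3 -3.1] rz 0.1
```

```bash
python3 -m pendant '[{"dx":0,"dy":0,"dz":0,"rx":0,"ry":0,"rz":0,"hand":0.055},{"dx":0,"dy":0,"dz":0,"rx":0,"ry":0,"rz":0,"hand":0.06},{"dx":0,"dy":0,"dz":-0.006,"rx":0,"ry":0,"rz":0,"hand":0.06},{"dx":0,"dy":0,"dz":0,"rx":0,"ry":0,"rz":0,"hand":0.06},{"dx":0,"dy":0,"dz":0,"rx":0,"ry":0,"rz":0,"hand":0.045},{"dx":0,"dy":0,"dz":0,"rx":0,"ry":0,"rz":0,"hand":0.035},{"dx":0,"dy":0,"dz":0,"rx":0,"ry":0,"rz":0,"hand":0.03},{"dx":0,"dy":0,"dz":0,"rx":0,"ry":0,"rz":0,"hand":0.03},{"dx":0,"dy":0,"dz":0,"rx":0,"ry":0,"rz":0,"hand":0.03},{"dx":0,"dy":0,"dz":0,"rx":0,"ry":0,"rz":0,"hand":0.03}]'
python3 -c "
from h import *;go(.518,.15,.1,85)"
```

```text
clock: 17.7
position: [0.5189, 0.1503, 0.1041]
ee_rot: [0.001, 0.737, 0.676, 0.001]
contact_force: [-1.4, 0.1, 6.2]
width: 0.0418
gripper_force: 57.6
t 17.7 tcp [0.5189 0.1503 0.1041] yaw 85.1 tilt 0.10 w 0.0418 d(tool mm) [-0.4 -0.8  4.1] rz 0.1
```

```bash
python3 -m pendant '[{"dx":0,"dy":0,"dz":-0.004,"rx":0,"ry":0,"rz":0,"hand":0.03},{"dx":0,"dy":0,"dz":-0.012,"rx":0,"ry":0,"rz":0,"hand":0.03},{"dx":0,"dy":0,"dz":-0.02,"rx":0,"ry":0,"rz":0,"hand":0.03},{"dx":0,"dy":0,"dz":-0.025,"rx":0,"ry":0,"rz":0,"hand":0.03},{"dx":0,"dy":0,"dz":-0.025,"rx":0,"ry":0,"rz":0,"hand":0.03},{"dx":0,"dy":0,"dz":-0.014,"rx":0,"ry":0,"rz":0,"hand":0.03},{"dx":0,"dy":0,"dz":-0.005,"rx":0,"ry":0,"rz":0,"hand":0.03},{"dx":0,"dy":0,"dz":0,"rx":0,"ry":0,"rz":0,"hand":0.03}]'
python3 -m pendant '[{"dx":-0.008,"dy":0.003,"dz":0,"rx":0,"ry":0,"rz":0,"hand":0.03},{"dx":-0.018,"dy":0.007,"dz":0,"rx":0,"ry":0,"rz":0,"hand":0.03},{"dx":-0.025,"dy":0.01,"dz":0,"rx":0,"ry":0,"rz":0,"hand":0.03},{"dx":-0.03,"dy":0.012,"dz":0,"rx":0,"ry":0,"rz":0,"hand":0.03},{"dx":-0.03,"dy":0.012,"dz":0,"rx":0,"ry":0,"rz":0,"hand":0.03},{"dx":-0.03,"dy":0.012,"dz":0,"rx":0,"ry":0,"rz":0,"hand":0.03},{"dx":-0.03,"dy":0.012,"dz":0,"rx":0,"ry":0,"rz":0,"hand":0.03},{"dx":-0.03,"dy":0.012,"dz":0,"rx":0,"ry":0,"rz":0,"hand":0.03},{"dx":-0.03,"dy":0.012,"dz":0,"rx":0,"ry":0,"rz":0,"hand":0.03},{"dx":-0.03,"dy":0.012,"dz":0,"rx":0,"ry":0,"rz":0,"hand":0.03},{"dx":-0.03,"dy":0.012,"dz":0,"rx":0,"ry":0,"rz":0,"hand":0.03},{"dx":-0.03,"dy":0.012,"dz":0,"rx":0,"ry":0,"rz":0,"hand":0.03}]'
python3 -m pendant '[{"dx":-0.02,"dy":0.008,"dz":0,"rx":0,"ry":0,"rz":0,"hand":0.03},{"dx":-0.015,"dy":0.006,"dz":0,"rx":0,"ry":0,"rz":0,"hand":0.03},{"dx":-0.007,"dy":0.003,"dz":0,"rx":0,"ry":0,"rz":0,"hand":0.03},{"dx":0,"dy":0,"dz":0,"rx":0,"ry":0,"rz":0,"hand":0.03},{"dx":0,"dy":0,"dz":0,"rx":0,"ry":0,"rz":0,"hand":0.03},{"dx":0,"dy":0,"dz":0,"rx":0,"ry":0,"rz":0,"hand":0.03}]'
python3 -c "
from h import *;go(.632,-.225,.1101,85)
d=cam('wrist');cv2.imwrite('pics/w7.png',d['bgr'])"
```

```text
clock: 18.37
position: [0.5188, 0.1503, 0.209]
ee_rot: [0.001, 0.737, 0.676, 0.001]
contact_force: [-0.2, 0.2, -1.4]
width: 0.0418
gripper_force: 57.6
clock: 19.37
position: [0.6175, -0.1825, 0.2055]
ee_rot: [-0.002, 0.737, 0.676, -0.001]
contact_force: [0.2, -0.3, -1.0]
width: 0.0419
gripper_force: 57.6
clock: 19.87
position: [0.6313, -0.2221, 0.2077]
ee_rot: [-0.001, 0.736, 0.677, 0.0]
contact_force: [0.2, -0.2, -1.2]
width: 0.0419
gripper_force: 57.6
t 19.9 tcp [ 0.6313 -0.2221  0.2077] yaw 85.2 tilt 0.10 w 0.0419 d(tool mm) [-2.9  1.  97.6] rz 0.2
```

View pics/w7.png

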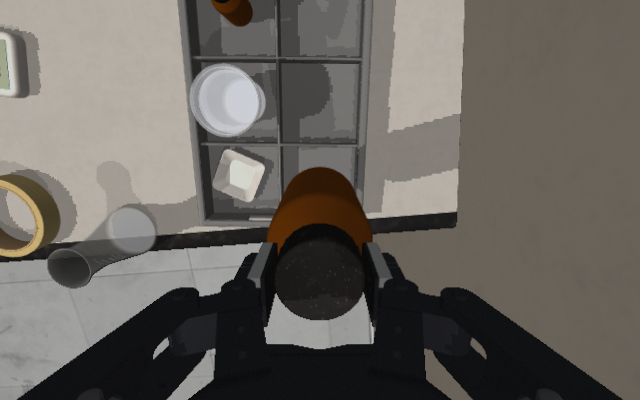

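Wrist view: the bottle hangs upright at column 320, over the back-right compartment (divider cross at (280,143)). Lowering.

```bash
python3 -m pendant '[{"dx":-0.003,"dy":0.001,"dz":0.01,"rx":0,"ry":0,"rz":0,"hand":0.03},{"dx":0,"dy":0,"dz":0.025,"rx":0,"ry":0,"rz":0,"hand":0.03},{"dx":0,"dy":0,"dz":0.025,"rx":0,"ry":0,"rz":0,"hand":0.03},{"dx":0,"dy":0,"dz":0.02,"rx":0,"ry":0,"rz":0,"hand":0.03},{"dx":0,"dy":0,"dz":0.008,"rx":0,"ry":0,"rz":0,"hand":0.03},{"dx":0,"dy":0,"dz":0.004,"rx":0,"ry":0,"rz":0,"hand":0.03},{"dx":0,"dy":0,"dz":0,"rx":0,"ry":0,"rz":0,"hand":0.03},{"dx":0,"dy":0,"dz":0,"rx":0,"ry":0,"rz":0,"hand":0.03},{"dx":0,"dy":0,"dz":0,"rx":0,"ry":0,"rz":0,"hand":0.03}]'
python3 -c "
from h import *;go(.632,-.225,.1101,85)"
```

```text
clock: 20.67
position: [0.6337, -0.2272, 0.1176]
ee_rot: [0.002, 0.736, 0.676, 0.001]
contact_force: [0.1, 0.6, -1.6]
width: 0.0418
gripper_force: 57.7
t 20.7 tcp [ 0.6337 -0.2272  0.1176] yaw 85.1 tilt 0.18 w 0.0418 d(tool mm) [ 2.1 -1.9  7.5] rz 0.1
```

```bash
python3 -m pendant '[{"dx":0.001,"dy":-0.001,"dz":0.003,"rx":0,"ry":0,"rz":0,"hand":0.03},{"dx":0,"dy":0,"dz":0.002,"rx":0,"ry":0,"rz":0,"hand":0.03},{"dx":0,"dy":0,"dz":0,"rx":0,"ry":0,"rz":0,"hand":0.03},{"dx":0,"dy":0,"dz":0,"rx":0,"ry":0,"rz":0,"hand":0.03},{"dx":0,"dy":0,"dz":0,"rx":0,"ry":0,"rz":0,"hand":0.03}]'
python3 -c "
from h import *;go(.632,-.225,.1101,85)"
```

```text
clock: 21.08
position: [0.6318, -0.2258, 0.1111]
ee_rot: [0.0, 0.737, 0.676, 0.0]
contact_force: [-0.6, 0.4, -1.3]
width: 0.0419
gripper_force: 57.7
t 21.1 tcp [ 0.6318 -0.2258  0.1111] yaw 85.1 tilt 0.02 w 0.0419 d(tool mm) [0.8 0.2 1. ] rz 0.1
```

```bash
python3 -m pendant '[{"dx":0,"dy":0,"dz":0.001,"rx":0,"ry":0,"rz":0,"hand":0.03},{"dx":0,"dy":0,"dz":0.001,"rx":0,"ry":0,"rz":0,"hand":0.03},{"dx":0,"dy":0,"dz":0,"rx":0,"ry":0,"rz":0,"hand":0.03},{"dx":0,"dy":0,"dz":0,"rx":0,"ry":0,"rz":0,"hand":0.03}]'
```

```text
clock: 21.42
position: [0.6319, -0.2262, 0.1102]
ee_rot: [0.001, 0.737, 0.676, 0.0]
contact_force: [-0.6, 0.1, 5.1]
width: 0.0419
gripper_force: 59.5
```

```bash
python3 -m pendant '[{"dx":0,"dy":0,"dz":0,"rx":0,"ry":0,"rz":0,"hand":0.044},{"dx":0,"dy":0,"dz":0,"rx":0,"ry":0,"rz":0,"hand":0.05},{"dx":0,"dy":0,"dz":0,"rx":0,"ry":0,"rz":0,"hand":0.06},{"dx":0,"dy":0,"dz":0,"rx":0,"ry":0,"rz":0,"hand":0.07},{"dx":0,"dy":0,"dz":-0.01,"rx":0,"ry":0,"rz":0,"hand":0.07},{"dx":0,"dy":0,"dz":-0.03,"rx":0,"ry":0,"rz":0,"hand":0.08},{"dx":0,"dy":0,"dz":-0.03,"rx":0,"ry":0,"rz":0,"hand":0.085},{"dx":0,"dy":0,"dz":-0.02,"rx":0,"ry":0,"rz":0,"hand":0.085}]' 30
python3 -m pendant '[{"dx":-0.004,"dy":-0.015,"dz":0,"rx":0,"ry":0,"rz":0,"hand":0.085},{"dx":-0.008,"dy":-0.03,"dz":0,"rx":0,"ry":0,"rz":0,"hand":0.085},{"dx":-0.008,"dy":-0.03,"dz":0,"rx":0,"ry":0,"rz":0,"hand":0.085},{"dx":-0.008,"dy":-0.03,"dz":0,"rx":0,"ry":0,"rz":0,"hand":0.085},{"dx":-0.008,"dy":-0.03,"dz":0,"rx":0,"ry":0,"rz":0,"hand":0.085},{"dx":-0.008,"dy":-0.03,"dz":0,"rx":0,"ry":0,"rz":0,"hand":0.085},{"dx":-0.008,"dy":-0.03,"dz":0,"rx":0,"ry":0,"rz":0,"hand":0.085},{"dx":-0.008,"dy":-0.025,"dz":0,"rx":0,"ry":0,"rz":0,"hand":0.085},{"dx":-0.002,"dy":-0.009,"dz":0,"rx":0,"ry":0,"rz":0,"hand":0.085},{"dx":0,"dy":0,"dz":0,"rx":0,"ry":0,"rz":0,"hand":0.085},{"dx":0,"dy":0,"dz":0,"rx":0,"ry":0,"rz":0,"hand":0.085},{"dx":0,"dy":0,"dz":0,"rx":0,"ry":0,"rz":0,"hand":0.085}]'
python3 -c "
from h import *;go(.3985,-.268,.066,85)
d=cam('wrist');im=d['bgr']
for c,r,z in [((.3985,-.268),.0315,.0),((.3985,-.268),.0175,.102)]:
  for a in np.arange(0,6.28,.3): cv2.circle(im,proj(d,[c[0]+r*np.cos(a),c[1]+r*np.sin(a),z])[0].astype(int).tolist(),1,(0,255 if z<.1 else 0,255),-1)
cv2.imwrite('pics/w8.png',im)"
```

```text
clock: 22.08
position: [0.6326, -0.2261, 0.2022]
ee_rot: [0.002, 0.737, 0.676, 0.001]
contact_force: [0.6, -1.3, -0.2]
width: 0.085
gripper_force: 0.0
clock: 23.08
position: [0.3998, -0.2683, 0.1994]
ee_rot: [0.001, 0.736, 0.676, 0.0]
contact_force: [-0.4, 0.5, -0.1]
width: 0.0847
gripper_force: 0.0
t 23.1 tcp [ 0.3998 -0.2683  0.1994] yaw 85.1 tilt 0.11 w 0.0847 d(tool mm) [  0.3  -1.6 133.4] rz 0.1
```

View pics/w8.png

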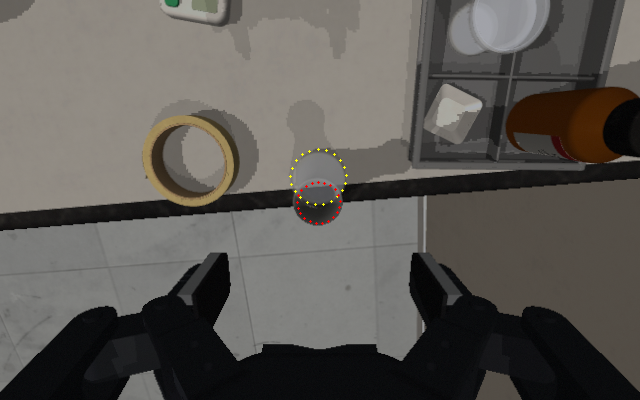

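Wrist view: the bottle stands in the back-right compartment. The flask mouth (318,204) and base (318,178) match the prediction. Descending to the neck.

```bash
python3 -m pendant '[{"dx":0,"dy":-0.001,"dz":0.02,"rx":0,"ry":0,"rz":0,"hand":0.085},{"dx":0,"dy":0,"dz":0.03,"rx":0,"ry":0,"rz":0,"hand":0.085},{"dx":0,"dy":0,"dz":0.03,"rx":0,"ry":0,"rz":0,"hand":0.085},{"dx":0,"dy":0,"dz":0.03,"rx":0,"ry":0,"rz":0,"hand":0.085},{"dx":0,"dy":0,"dz":0.015,"rx":0,"ry":0,"rz":0,"hand":0.08},{"dx":0,"dy":0,"dz":0.006,"rx":0,"ry":0,"rz":0,"hand":0.07},{"dx":0,"dy":0,"dz":0,"rx":0,"ry":0,"rz":0,"hand":0.06},{"dx":0,"dy":0,"dz":0,"rx":0,"ry":0,"rz":0,"hand":0.05}]'
python3 -c "
from h import *;go(.3985,-.268,.066,85)"
```

```text
clock: 23.8
position: [0.3984, -0.2683, 0.0683]
ee_rot: [0.0, 0.736, 0.677, 0.0]
contact_force: [0.2, -0.3, 0.3]
width: 0.0506
gripper_force: 0.0
t 23.8 tcp [ 0.3984 -0.2683  0.0683] yaw 85.2 tilt 0.05 w 0.0506 d(tool mm) [0.3 0.  2.3] rz 0.2
```

```bash
python3 -m pendant '[{"dx":0,"dy":0,"dz":0,"rx":0,"ry":0,"rz":0,"hand":0.045},{"dx":0,"dy":0,"dz":0,"rx":0,"ry":0,"rz":0,"hand":0.04},{"dx":0,"dy":0,"dz":0,"rx":0,"ry":0,"rz":0,"hand":0.03},{"dx":0,"dy":0,"dz":0,"rx":0,"ry":0,"rz":0,"hand":0.025},{"dx":0,"dy":0,"dz":0,"rx":0,"ry":0,"rz":0,"hand":0.025},{"dx":0,"dy":0,"dz":0,"rx":0,"ry":0,"rz":0,"hand":0.025},{"dx":0,"dy":0,"dz":0,"rx":0,"ry":0,"rz":0,"hand":0.025}]' 40
python3 -c "
from h import *;go(.3985,-.268,.066,85)"
```

```text
clock: 24.38
position: [0.3982, -0.2686, 0.0691]
ee_rot: [0.001, 0.737, 0.676, 0.0]
contact_force: [1.1, 1.2, 6.9]
width: 0.0443
gripper_force: 41.5
t 24.4 tcp [ 0.3982 -0.2686  0.0691] yaw 85.1 tilt 0.17 w 0.0443 d(tool mm) [0.7 0.2 3.1] rz 0.1
```

```bash
python3 -m pendant '[{"dx":0,"dy":0,"dz":0,"rx":0,"ry":0,"rz":0,"hand":0.05},{"dx":0,"dy":0,"dz":0,"rx":0,"ry":0,"rz":0,"hand":0.055},{"dx":0,"dy":0,"dz":0.006,"rx":0,"ry":0,"rz":0,"hand":0.055},{"dx":0,"dy":0,"dz":0,"rx":0,"ry":0,"rz":0,"hand":0.055},{"dx":0,"dy":0,"dz":0,"rx":0,"ry":0,"rz":0,"hand":0.045},{"dx":0,"dy":0,"dz":0,"rx":0,"ry":0,"rz":0,"hand":0.035},{"dx":0,"dy":0,"dz":0,"rx":0,"ry":0,"rz":0,"hand":0.025},{"dx":0,"dy":0,"dz":0,"rx":0,"ry":0,"rz":0,"hand":0.025},{"dx":0,"dy":0,"dz":0,"rx":0,"ry":0,"rz":0,"hand":0.025},{"dx":0,"dy":0,"dz":0,"rx":0,"ry":0,"rz":0,"hand":0.025}]'
python3 -c "
from h import *;go(.3985,-.268,.066,85)"
```

```text
clock: 25.22
position: [0.3973, -0.268, 0.0619]
ee_rot: [0.0, 0.737, 0.676, -0.0]
contact_force: [0.2, 0.6, -0.1]
width: 0.0462
gripper_force: 40.7
t 25.2 tcp [ 0.3973 -0.268   0.0619] yaw 85.1 tilt 0.00 w 0.0462 d(tool mm) [ 0.1  1.2 -4.1] rz 0.1
```

```bash
python3 -m pendant '[{"dx":0,"dy":0,"dz":0,"rx":0,"ry":0,"rz":0,"hand":0.055},{"dx":0,"dy":0,"dz":0,"rx":0,"ry":0,"rz":0,"hand":0.06},{"dx":0,"dy":0,"dz":-0.014,"rx":0,"ry":0,"rz":0,"hand":0.06},{"dx":0,"dy":0,"dz":0,"rx":0,"ry":0,"rz":0,"hand":0.06},{"dx":0,"dy":0,"dz":0,"rx":0,"ry":0,"rz":0,"hand":0.045},{"dx":0,"dy":0,"dz":0,"rx":0,"ry":0,"rz":0,"hand":0.035},{"dx":0,"dy":0,"dz":0,"rx":0,"ry":0,"rz":0,"hand":0.025},{"dx":0,"dy":0,"dz":0,"rx":0,"ry":0,"rz":0,"hand":0.025},{"dx":0,"dy":0,"dz":0,"rx":0,"ry":0,"rz":0,"hand":0.025},{"dx":0,"dy":0,"dz":0,"rx":0,"ry":0,"rz":0,"hand":0.025},{"dx":0,"dy":0,"dz":0,"rx":0,"ry":0,"rz":0,"hand":0.025}]'
python3 -c "
from h import *;go(.3985,-.268,.066,85)
d=cam('wrist');cv2.imwrite('pics/w9.png',d['bgr'])"
```

```text
clock: 26.13
position: [0.3978, -0.2685, 0.0766]
ee_rot: [0.001, 0.737, 0.676, -0.0]
contact_force: [-0.9, 1.0, 7.5]
width: 0.0431
gripper_force: 39.8
t 26.1 tcp [ 0.3978 -0.2685  0.0766] yaw 85.1 tilt 0.10 w 0.0431 d(tool mm) [ 0.5  0.7 10.6] rz 0.1
```

View pics/w9.png

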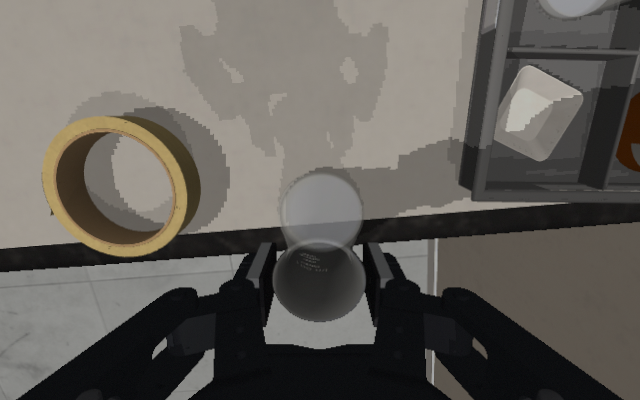

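Wrist view: the fingers are closed evenly on the flask's upper part and it stands upright. The opening changes with height like a mild cone, so the grip is sound. Lifting.

```bash
python3 -m pendant '[{"dx":0,"dy":0,"dz":-0.004,"rx":0,"ry":0,"rz":0,"hand":0.025},{"dx":0,"dy":0,"dz":-0.01,"rx":0,"ry":0,"rz":0,"hand":0.025},{"dx":0,"dy":0,"dz":0,"rx":0,"ry":0,"rz":0,"hand":0.025},{"dx":0,"dy":0,"dz":0,"rx":0,"ry":0,"rz":0,"hand":0.025}]' 50
python3 -m pendant '[{"dx":0,"dy":0,"dz":-0.01,"rx":0,"ry":0,"rz":0,"hand":0.025},{"dx":0,"dy":0,"dz":-0.025,"rx":0,"ry":0,"rz":0,"hand":0.025},{"dx":0,"dy":0,"dz":-0.03,"rx":0,"ry":0,"rz":0,"hand":0.025},{"dx":0,"dy":0,"dz":-0.02,"rx":0,"ry":0,"rz":0,"hand":0.025},{"dx":0,"dy":0,"dz":-0.01,"rx":0,"ry":0,"rz":0,"hand":0.025},{"dx":0,"dy":0,"dz":0,"rx":0,"ry":0,"rz":0,"hand":0.025}]'
python3 -c "
from h import *;go(.647,-.06,.0826,85)
d=cam('wrist');cv2.imwrite('pics/w10.png',d['bgr'])"
```

```text
clock: 26.52
position: [0.3973, -0.268, 0.0899]
ee_rot: [0.0, 0.737, 0.676, -0.0]
contact_force: [-0.8, -0.6, -1.5]
width: 0.0421
gripper_force: 50.5
clock: 27.02
position: [0.3982, -0.2688, 0.1865]
ee_rot: [0.002, 0.737, 0.676, 0.0]
contact_force: [-0.7, 0.4, -1.4]
width: 0.0424
gripper_force: 50.7
t 27.0 tcp [ 0.3982 -0.2688  0.1865] yaw 85.1 tilt 0.23 w 0.0424 d(tool mm) [229.5 229.8 104.1] rz 0.1
```

```bash
python3 -m pendant '[{"dx":0.008,"dy":0.008,"dz":0,"rx":0,"ry":0,"rz":0,"hand":0.025},{"dx":0.018,"dy":0.018,"dz":0,"rx":0,"ry":0,"rz":0,"hand":0.025},{"dx":0.024,"dy":0.024,"dz":0,"rx":0,"ry":0,"rz":0,"hand":0.025},{"dx":0.025,"dy":0.025,"dz":0,"rx":0,"ry":0,"rz":0,"hand":0.025},{"dx":0.025,"dy":0.025,"dz":0,"rx":0,"ry":0,"rz":0,"hand":0.025},{"dx":0.025,"dy":0.025,"dz":0,"rx":0,"ry":0,"rz":0,"hand":0.025},{"dx":0.025,"dy":0.025,"dz":0,"rx":0,"ry":0,"rz":0,"hand":0.025},{"dx":0.025,"dy":0.025,"dz":0,"rx":0,"ry":0,"rz":0,"hand":0.025},{"dx":0.025,"dy":0.025,"dz":0,"rx":0,"ry":0,"rz":0,"hand":0.025},{"dx":0.018,"dy":0.018,"dz":0,"rx":0,"ry":0,"rz":0,"hand":0.025},{"dx":0.008,"dy":0.008,"dz":0,"rx":0,"ry":0,"rz":0,"hand":0.025},{"dx":0.003,"dy":0.003,"dz":0,"rx":0,"ry":0,"rz":0,"hand":0.025}]'
python3 -m pendant '[{"dx":0,"dy":0,"dz":0,"rx":0,"ry":0,"rz":0,"hand":0.025},{"dx":0,"dy":0,"dz":0,"rx":0,"ry":0,"rz":0,"hand":0.025},{"dx":0,"dy":0,"dz":0,"rx":0,"ry":0,"rz":0,"hand":0.025}]'
python3 -c "
from h import *;go(.647,-.06,.0826,85)"
```

```text
clock: 28.07
position: [0.6454, -0.0569, 0.1823]
ee_rot: [-0.002, 0.736, 0.677, -0.001]
contact_force: [-0.9, -0.6, -1.0]
width: 0.0425
gripper_force: 50.7
clock: 28.32
position: [0.6436, -0.0602, 0.1846]
ee_rot: [-0.0, 0.737, 0.676, -0.001]
contact_force: [-0.3, -0.6, -2.3]
width: 0.0421
gripper_force: 50.7
t 28.3 tcp [ 0.6436 -0.0602  0.1846] yaw 85.1 tilt 0.10 w 0.0421 d(tool mm) [  0.6   3.5 102. ] rz 0.1
```

```bash
python3 -m pendant '[{"dx":0,"dy":0.003,"dz":0.01,"rx":0,"ry":0,"rz":0,"hand":0.025},{"dx":0,"dy":0,"dz":0.025,"rx":0,"ry":0,"rz":0,"hand":0.025},{"dx":0,"dy":0,"dz":0.025,"rx":0,"ry":0,"rz":0,"hand":0.025},{"dx":0,"dy":0,"dz":0.015,"rx":0,"ry":0,"rz":0,"hand":0.025},{"dx":0,"dy":0,"dz":0.008,"rx":0,"ry":0,"rz":0,"hand":0.025},{"dx":0,"dy":0,"dz":0.004,"rx":0,"ry":0,"rz":0,"hand":0.025},{"dx":0,"dy":0,"dz":0.002,"rx":0,"ry":0,"rz":0,"hand":0.025},{"dx":0,"dy":0,"dz":0,"rx":0,"ry":0,"rz":0,"hand":0.025},{"dx":0,"dy":0,"dz":0,"rx":0,"ry":0,"rz":0,"hand":0.025}]'
python3 -c "
from h import *;go(.647,-.06,.0826,85)"
```

```text
clock: 29.07
position: [0.6487, -0.0599, 0.0971]
ee_rot: [0.001, 0.737, 0.676, 0.001]
contact_force: [-0.1, 0.1, -0.9]
width: 0.0428
gripper_force: 50.7
t 29.1 tcp [ 0.6487 -0.0599  0.0971] yaw 85.1 tilt 0.13 w 0.0428 d(tool mm) [-0.3 -1.7 14.5] rz 0.1
```

```bash
python3 -m pendant '[{"dx":0,"dy":0,"dz":0.005,"rx":0,"ry":0,"rz":0,"hand":0.025},{"dx":0,"dy":0,"dz":0.003,"rx":0,"ry":0,"rz":0,"hand":0.025},{"dx":0,"dy":0,"dz":0,"rx":0,"ry":0,"rz":0,"hand":0.025},{"dx":0,"dy":0,"dz":0,"rx":0,"ry":0,"rz":0,"hand":0.025},{"dx":0,"dy":0,"dz":0,"rx":0,"ry":0,"rz":0,"hand":0.025}]'
python3 -m pendant '[{"dx":0,"dy":0,"dz":0.0015,"rx":0,"ry":0,"rz":0,"hand":0.025},{"dx":0,"dy":0,"dz":0.001,"rx":0,"ry":0,"rz":0,"hand":0.025},{"dx":0,"dy":0,"dz":0,"rx":0,"ry":0,"rz":0,"hand":0.025},{"dx":0,"dy":0,"dz":0,"rx":0,"ry":0,"rz":0,"hand":0.025}]'
```

```text
clock: 29.48
position: [0.648, -0.0595, 0.0881]
ee_rot: [0.0, 0.737, 0.676, 0.0]
contact_force: [0.7, 0.2, -0.7]
width: 0.0425
gripper_force: 50.7
clock: 29.82
position: [0.6478, -0.0595, 0.0854]
ee_rot: [-0.0, 0.737, 0.676, -0.0]
contact_force: [-1.0, 0.3, -1.3]
width: 0.0426
gripper_force: 50.7
```

```bash
python3 -m pendant '[{"dx":0,"dy":0,"dz":0.0015,"rx":0,"ry":0,"rz":0,"hand":0.025},{"dx":0,"dy":0,"dz":0,"rx":0,"ry":0,"rz":0,"hand":0.025},{"dx":0,"dy":0,"dz":0,"rx":0,"ry":0,"rz":0,"hand":0.025}]'
python3 -m pendant '[{"dx":0,"dy":0,"dz":0.001,"rx":0,"ry":0,"rz":0,"hand":0.025},{"dx":0,"dy":0,"dz":0,"rx":0,"ry":0,"rz":0,"hand":0.025},{"dx":0,"dy":0,"dz":0,"rx":0,"ry":0,"rz":0,"hand":0.025}]'
```

```text
clock: 30.07
position: [0.6478, -0.0595, 0.0839]
ee_rot: [-0.0, 0.737, 0.676, -0.0]
contact_force: [0.1, 0.1, -1.1]
width: 0.0425
gripper_force: 50.7
clock: 30.32
position: [0.6479, -0.0595, 0.083]
ee_rot: [0.0, 0.737, 0.676, -0.0]
contact_force: [0.0, 0.2, -1.7]
width: 0.042
gripper_force: 50.7
```

```bash
python3 -m pendant '[{"dx":0,"dy":0,"dz":0.001,"rx":0,"ry":0,"rz":0,"hand":0.025},{"dx":0,"dy":0,"dz":0,"rx":0,"ry":0,"rz":0,"hand":0.025},{"dx":0,"dy":0,"dz":0,"rx":0,"ry":0,"rz":0,"hand":0.025}]'
python3 -m pendant '[{"dx":0,"dy":0,"dz":0.001,"rx":0,"ry":0,"rz":0,"hand":0.025},{"dx":0,"dy":0,"dz":0,"rx":0,"ry":0,"rz":0,"hand":0.025},{"dx":0,"dy":0,"dz":0,"rx":0,"ry":0,"rz":0,"hand":0.025}]'
```

```text
clock: 30.57
position: [0.6481, -0.0597, 0.0827]
ee_rot: [0.0, 0.737, 0.676, 0.0]
contact_force: [-0.7, -0.6, 3.9]
width: 0.0425
gripper_force: 51.3
clock: 30.82
position: [0.6482, -0.0597, 0.0826]
ee_rot: [0.001, 0.737, 0.676, 0.0]
contact_force: [-1.5, -0.1, 8.7]
width: 0.0426
gripper_force: 51.9
```

```bash
python3 -m pendant '[{"dx":0,"dy":0,"dz":-0.001,"rx":0,"ry":0,"rz":0,"hand":0.044},{"dx":0,"dy":0,"dz":0,"rx":0,"ry":0,"rz":0,"hand":0.05},{"dx":0,"dy":0,"dz":0,"rx":0,"ry":0,"rz":0,"hand":0.06},{"dx":0,"dy":0,"dz":0,"rx":0,"ry":0,"rz":0,"hand":0.07},{"dx":0,"dy":0,"dz":0,"rx":0,"ry":0,"rz":0,"hand":0.07},{"dx":0,"dy":0,"dz":-0.01,"rx":0,"ry":0,"rz":0,"hand":0.07},{"dx":0,"dy":0,"dz":-0.03,"rx":0,"ry":0,"rz":0,"hand":0.07},{"dx":0,"dy":0,"dz":-0.035,"rx":0,"ry":0,"rz":0,"hand":0.07},{"dx":0,"dy":0,"dz":-0.035,"rx":0,"ry":0,"rz":0,"hand":0.07},{"dx":0,"dy":0,"dz":-0.035,"rx":0,"ry":0,"rz":0,"hand":0.07},{"dx":0,"dy":0,"dz":-0.02,"rx":0,"ry":0,"rz":0,"hand":0.07},{"dx":0,"dy":0,"dz":-0.005,"rx":0,"ry":0,"rz":0,"hand":0.07}]' 30
python3 -m pendant '[{"dx":0.02,"dy":-0.015,"dz":0,"rx":0,"ry":0,"rz":0,"hand":0.07},{"dx":0.03,"dy":-0.023,"dz":0,"rx":0,"ry":0,"rz":0,"hand":0.07},{"dx":0.03,"dy":-0.023,"dz":0,"rx":0,"ry":0,"rz":0,"hand":0.07},{"dx":0.03,"dy":-0.023,"dz":0,"rx":0,"ry":0,"rz":0,"hand":0.07},{"dx":0.03,"dy":-0.023,"dz":0,"rx":0,"ry":0,"rz":0,"hand":0.07},{"dx":0,"dy":0,"dz":0,"rx":0,"ry":0,"rz":6.43,"hand":0.07},{"dx":0,"dy":0,"dz":0,"rx":0,"ry":0,"rz":6.43,"hand":0.07},{"dx":0,"dy":0,"dz":0,"rx":0,"ry":0,"rz":6.43,"hand":0.07},{"dx":0,"dy":0,"dz":0,"rx":0,"ry":0,"rz":6.43,"hand":0.07},{"dx":0,"dy":0,"dz":0,"rx":0,"ry":0,"rz":6.43,"hand":0.07},{"dx":0,"dy":0,"dz":0,"rx":0,"ry":0,"rz":6.43,"hand":0.07},{"dx":0,"dy":0,"dz":0,"rx":0,"ry":0,"rz":6.43,"hand":0.07}]'
python3 -c "
from h import *;go(.45,.2515,.26,40)"
```

```text
clock: 31.82
position: [0.6501, -0.0599, 0.258]
ee_rot: [0.004, 0.737, 0.676, 0.003]
contact_force: [-0.2, -0.0, 0.4]
width: 0.0704
gripper_force: 0.0
clock: 32.82
position: [0.5524, 0.0891, 0.2509]
ee_rot: [-0.0, 0.94, 0.34, -0.001]
contact_force: [0.2, -0.5, -0.2]
width: 0.0703
gripper_force: 0.0
t 32.8 tcp [0.5524 0.0891 0.2509] yaw 39.8 tilt 0.13 w 0.0703 d(tool mm) [  25.2 -190.4   -8.9] rz -0.2
```

```bash
python3 -m pendant '[{"dx":0.003,"dy":-0.02,"dz":0,"rx":0,"ry":0,"rz":0,"hand":0.07},{"dx":0.005,"dy":-0.035,"dz":0,"rx":0,"ry":0,"rz":0,"hand":0.07},{"dx":0.005,"dy":-0.035,"dz":0,"rx":0,"ry":0,"rz":0,"hand":0.07},{"dx":0.005,"dy":-0.03,"dz":0,"rx":0,"ry":0,"rz":0,"hand":0.07},{"dx":0,"dy":0,"dz":0,"rx":0,"ry":0,"rz":0,"hand":0.07},{"dx":0,"dy":0,"dz":0,"rx":0,"ry":0,"rz":0,"hand":0.07},{"dx":0,"dy":0,"dz":0,"rx":0,"ry":0,"rz":0,"hand":0.07}]'
python3 -c "
from h import *
d=cam('wrist');im=d['bgr'];hs=cv2.cvtColor(im,cv2.COLOR_BGR2HSV)
m=cv2.inRange(hs,(100,120,60),(125,255,255))
p0=proj(d,[.45,.2515,.007])[0];print('pred',p0)
for c in cv2.findContours(m,0,2)[0]:
  if cv2.contourArea(c)>200:
    h=cv2.convexHull(c);(u,v),r=cv2.minEnclosingCircle(h);print(cv2.contourArea(h),(u,v),r,onz(d,[(u,v)],.006))
cv2.imwrite('pics/w11.png',im)
go(.45,.2515,.26,40)"
```

```text
clock: 33.4
position: [0.4896, 0.1921, 0.2514]
ee_rot: [0.0, 0.939, 0.343, -0.0]
contact_force: [0.4, -0.6, -0.1]
width: 0.0699
gripper_force: 0.0
pred [263.73195354 163.75473749]
1340.5 (260.1673278808594, 163.68052673339844) 23.709381103515625 [[0.44692245 0.25505671 0.006     ]]
t 33.5 tcp [0.49   0.1917 0.2515] yaw 40.1 tilt 0.06 w 0.0702 d(tool mm) [  7.9 -71.4  -8.5] rz 0.1
```

```bash
python3 -m pendant '[{"dx":0.002,"dy":-0.02,"dz":0,"rx":0,"ry":0,"rz":0,"hand":0.07},{"dx":0.003,"dy":-0.03,"dz":0,"rx":0,"ry":0,"rz":0,"hand":0.07},{"dx":0.003,"dy":-0.025,"dz":0,"rx":0,"ry":0,"rz":0,"hand":0.07},{"dx":0,"dy":0,"dz":0,"rx":0,"ry":0,"rz":0,"hand":0.07},{"dx":0,"dy":0,"dz":0,"rx":0,"ry":0,"rz":0,"hand":0.07},{"dx":0,"dy":0,"dz":0,"rx":0,"ry":0,"rz":0,"hand":0.07}]'
python3 -c "
from h import *
go(.448,.254,.15,40)
d=cam('wrist');im=d['bgr']
for c,r,z in [((.448,.254),.0145,.191),((.448,.254),.031,.007)]:
  for a in np.arange(0,6.28,.3): cv2.circle(im,proj(d,[c[0]+r*np.cos(a),c[1]+r*np.sin(a),z])[0].astype(int).tolist(),1,(0,255 if z<.1 else 0,255),-1)
cv2.imwrite('pics/w12.png',im)"
```

```text
clock: 33.95
position: [0.4484, 0.2539, 0.2518]
ee_rot: [0.001, 0.94, 0.342, 0.0]
contact_force: [-0.7, 0.2, 0.6]
width: 0.07
gripper_force: 0.0
t 34.0 tcp [0.4484 0.2539 0.2518] yaw 40.1 tilt 0.07 w 0.0700 d(tool mm) [ -0.2  -0.4 101.8] rz 0.1
```

View pics/w12.png

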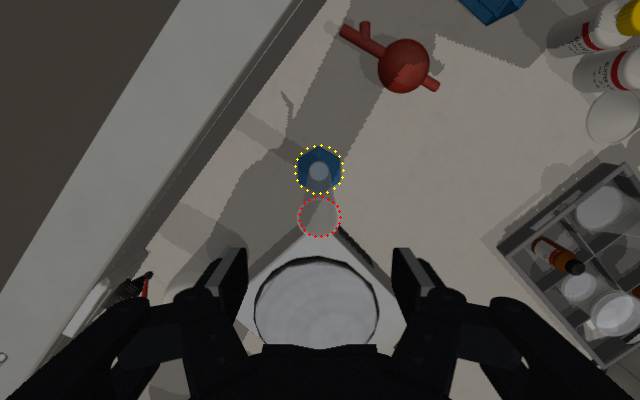

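Wrist view: the foot (319,170) and the rim (319,217) coincide with the predicted rings, and the wall is clear of the fingers. Descending.

```bash
python3 -m pendant '[{"dx":0,"dy":0,"dz":0.02,"rx":0,"ry":0,"rz":0,"hand":0.07},{"dx":0,"dy":0,"dz":0.03,"rx":0,"ry":0,"rz":0,"hand":0.07},{"dx":0,"dy":0,"dz":0.03,"rx":0,"ry":0,"rz":0,"hand":0.07},{"dx":0,"dy":0,"dz":0.015,"rx":0,"ry":0,"rz":0,"hand":0.07},{"dx":0,"dy":0,"dz":0.006,"rx":0,"ry":0,"rz":0,"hand":0.06},{"dx":0,"dy":0,"dz":0,"rx":0,"ry":0,"rz":0,"hand":0.05},{"dx":0,"dy":0,"dz":0,"rx":0,"ry":0,"rz":0,"hand":0.04},{"dx":0,"dy":0,"dz":0,"rx":0,"ry":0,"rz":0,"hand":0.035},{"dx":0,"dy":0,"dz":0,"rx":0,"ry":0,"rz":0,"hand":0.03},{"dx":0,"dy":0,"dz":0,"rx":0,"ry":0,"rz":0,"hand":0.02},{"dx":0,"dy":0,"dz":0,"rx":0,"ry":0,"rz":0,"hand":0.02},{"dx":0,"dy":0,"dz":0,"rx":0,"ry":0,"rz":0,"hand":0.02}]' 30
python3 -m pendant '[{"dx":0,"dy":0,"dz":0,"rx":0,"ry":0,"rz":0,"hand":0.02},{"dx":0,"dy":0,"dz":0,"rx":0,"ry":0,"rz":0,"hand":0.02}]'
python3 -c "
from h import *
go(.448,.254,.15,40)"
```

```text
clock: 35.0
position: [0.4488, 0.2554, 0.1525]
ee_rot: [0.0, 0.939, 0.343, 0.002]
contact_force: [-0.7, 0.7, 7.3]
width: 0.0292
gripper_force: 30.0
clock: 35.17
position: [0.4487, 0.2553, 0.1525]
ee_rot: [0.0, 0.939, 0.343, 0.002]
contact_force: [1.1, -0.1, 6.2]
width: 0.0294
gripper_force: 30.0
t 35.2 tcp [0.4487 0.2553 0.1525] yaw 40.1 tilt 0.22 w 0.0294 d(tool mm) [-1.5  0.5  2.5] rz 0.1
```

```bash
python3 -m pendant '[{"dx":0,"dy":0,"dz":-0.004,"rx":0,"ry":0,"rz":0,"hand":0.02},{"dx":0,"dy":0,"dz":-0.012,"rx":0,"ry":0,"rz":0,"hand":0.02},{"dx":0,"dy":0,"dz":-0.025,"rx":0,"ry":0,"rz":0,"hand":0.02},{"dx":0,"dy":0,"dz":-0.03,"rx":0,"ry":0,"rz":0,"hand":0.02},{"dx":0,"dy":0,"dz":-0.03,"rx":0,"ry":0,"rz":0,"hand":0.02},{"dx":0,"dy":0,"dz":-0.02,"rx":0,"ry":0,"rz":0,"hand":0.02},{"dx":0,"dy":0,"dz":-0.009,"rx":0,"ry":0,"rz":0,"hand":0.02},{"dx":0,"dy":0,"dz":0,"rx":0,"ry":0,"rz":0,"hand":0.02}]' 35
python3 -m pendant '[{"dx":-0.002,"dy":0.008,"dz":0,"rx":0,"ry":0,"rz":0,"hand":0.02},{"dx":-0.004,"dy":0.017,"dz":0,"rx":0,"ry":0,"rz":0,"hand":0.02},{"dx":-0.007,"dy":0.025,"dz":0,"rx":0,"ry":0,"rz":0,"hand":0.02},{"dx":-0.008,"dy":0.03,"dz":0,"rx":0,"ry":0,"rz":0,"hand":0.02},{"dx":-0.008,"dy":0.03,"dz":0,"rx":0,"ry":0,"rz":0,"hand":0.02},{"dx":-0.008,"dy":0.03,"dz":0,"rx":0,"ry":0,"rz":0,"hand":0.02},{"dx":-0.008,"dy":0.03,"dz":0,"rx":0,"ry":0,"rz":0,"hand":0.02},{"dx":-0.008,"dy":0.03,"dz":0,"rx":0,"ry":0,"rz":0,"hand":0.02},{"dx":-0.008,"dy":0.03,"dz":0,"rx":0,"ry":0,"rz":0,"hand":0.02},{"dx":-0.008,"dy":0.03,"dz":0,"rx":0,"ry":0,"rz":0,"hand":0.02},{"dx":-0.008,"dy":0.03,"dz":0,"rx":0,"ry":0,"rz":0,"hand":0.02},{"dx":-0.008,"dy":0.03,"dz":0,"rx":0,"ry":0,"rz":0,"hand":0.02}]'
python3 -m pendant '[{"dx":-0.008,"dy":0.03,"dz":0,"rx":0,"ry":0,"rz":0,"hand":0.02},{"dx":-0.008,"dy":0.03,"dz":0,"rx":0,"ry":0,"rz":0,"hand":0.02},{"dx":-0.007,"dy":0.025,"dz":0,"rx":0,"ry":0,"rz":0,"hand":0.02},{"dx":-0.003,"dy":0.016,"dz":0,"rx":0,"ry":0,"rz":0,"hand":0.02},{"dx":0,"dy":0.006,"dz":0,"rx":0,"ry":0,"rz":0,"hand":0.02},{"dx":0,"dy":0,"dz":0,"rx":0,"ry":0,"rz":0,"hand":0.02},{"dx":0,"dy":0,"dz":0,"rx":0,"ry":0,"rz":0,"hand":0.02},{"dx":0,"dy":0,"dz":0,"rx":0,"ry":0,"rz":0,"hand":0.02}]'
python3 -c "
from h import *
go(.639,-.143,.1585,40)
d=cam('wrist');im=d['bgr'];hs=cv2.cvtColor(im,cv2.COLOR_BGR2HSV)
m=cv2.inRange(hs,(100,120,60),(125,255,255));z=manip.get_state()['position'][2]-.1525
for c in cv2.findContours(m,0,2)[0]:
  if cv2.contourArea(c)>200:
    (u,v),r=cv2.minEnclosingCircle(cv2.convexHull(c));print((u,v),r,onz(d,[(u,v)],z+.006))"
```

```text
clock: 35.83
position: [0.4482, 0.2554, 0.283]
ee_rot: [-0.0, 0.939, 0.343, 0.002]
contact_force: [0.4, 0.7, -1.1]
width: 0.0294
gripper_force: 34.7
clock: 36.83
position: [0.5878, -0.0465, 0.2782]
ee_rot: [-0.001, 0.939, 0.343, -0.002]
contact_force: [0.3, 0.1, -0.3]
width: 0.029
gripper_force: 34.7
clock: 37.5
position: [0.6368, -0.1419, 0.2803]
ee_rot: [-0.001, 0.939, 0.343, -0.001]
contact_force: [0.2, 0.0, -0.2]
width: 0.0293
gripper_force: 34.7
t 37.5 tcp [ 0.6368 -0.1419  0.2803] yaw 40.2 tilt 0.13 w 0.0293 d(tool mm) [  1.1   2.6 121.8] rz 0.2
(319.2636413574219, 189.5) 30.904523849487305 [[ 0.63517655 -0.14175206  0.13427822]]
```

Foot measured directly below the grip (within 2 mm, so vertical). Lowering.

```bash
python3 -m pendant '[{"dx":0.001,"dy":0.0025,"dz":0.01,"rx":0,"ry":0,"rz":0,"hand":0.02},{"dx":0,"dy":0,"dz":0.025,"rx":0,"ry":0,"rz":0,"hand":0.02},{"dx":0,"dy":0,"dz":0.025,"rx":0,"ry":0,"rz":0,"hand":0.02},{"dx":0,"dy":0,"dz":0.025,"rx":0,"ry":0,"rz":0,"hand":0.02},{"dx":0,"dy":0,"dz":0.015,"rx":0,"ry":0,"rz":0,"hand":0.02},{"dx":0,"dy":0,"dz":0.008,"rx":0,"ry":0,"rz":0,"hand":0.02},{"dx":0,"dy":0,"dz":0.004,"rx":0,"ry":0,"rz":0,"hand":0.02},{"dx":0,"dy":0,"dz":0,"rx":0,"ry":0,"rz":0,"hand":0.02},{"dx":0,"dy":0,"dz":0,"rx":0,"ry":0,"rz":0,"hand":0.02},{"dx":0,"dy":0,"dz":0,"rx":0,"ry":0,"rz":0,"hand":0.02}]'
python3 -c "
from h import *
go(.639,-.143,.1585,40)"
```

```text
clock: 38.38
position: [0.6409, -0.1446, 0.1705]
ee_rot: [0.001, 0.939, 0.343, 0.001]
contact_force: [-0.0, 0.2, -0.7]
width: 0.0295
gripper_force: 34.7
t 38.4 tcp [ 0.6409 -0.1446  0.1705] yaw 40.1 tilt 0.17 w 0.0295 d(tool mm) [-0.5 -2.5 12. ] rz 0.1
```

```bash
python3 -m pendant '[{"dx":0,"dy":-0.001,"dz":0.005,"rx":0,"ry":0,"rz":0,"hand":0.02},{"dx":0,"dy":0,"dz":0.003,"rx":0,"ry":0,"rz":0,"hand":0.02},{"dx":0,"dy":0,"dz":0.001,"rx":0,"ry":0,"rz":0,"hand":0.02},{"dx":0,"dy":0,"dz":0,"rx":0,"ry":0,"rz":0,"hand":0.02},{"dx":0,"dy":0,"dz":0,"rx":0,"ry":0,"rz":0,"hand":0.02},{"dx":0,"dy":0,"dz":0,"rx":0,"ry":0,"rz":0,"hand":0.02}]'
python3 -m pendant '[{"dx":0,"dy":0,"dz":0.001,"rx":0,"ry":0,"rz":0,"hand":0.02},{"dx":0,"dy":0,"dz":0,"rx":0,"ry":0,"rz":0,"hand":0.02},{"dx":0,"dy":0,"dz":0,"rx":0,"ry":0,"rz":0,"hand":0.02}]'
```

```text
clock: 38.88
position: [0.6395, -0.1437, 0.1601]
ee_rot: [0.0, 0.939, 0.343, 0.0]
contact_force: [-0.6, -0.4, -1.1]
width: 0.0291
gripper_force: 34.7
clock: 39.13
position: [0.6394, -0.1437, 0.1589]
ee_rot: [0.0, 0.939, 0.343, -0.0]
contact_force: [0.5, -0.2, -1.3]
width: 0.0291
gripper_force: 34.7
```

```bash
python3 -m pendant '[{"dx":0,"dy":0,"dz":0.001,"rx":0,"ry":0,"rz":0,"hand":0.02},{"dx":0,"dy":0,"dz":0,"rx":0,"ry":0,"rz":0,"hand":0.02},{"dx":0,"dy":0,"dz":0,"rx":0,"ry":0,"rz":0,"hand":0.02}]'
python3 -m pendant '[{"dx":0,"dy":0,"dz":0.0005,"rx":0,"ry":0,"rz":0,"hand":0.02},{"dx":0,"dy":0,"dz":0,"rx":0,"ry":0,"rz":0,"hand":0.02},{"dx":0,"dy":0,"dz":0,"rx":0,"ry":0,"rz":0,"hand":0.02}]'
```

```text
clock: 39.38
position: [0.6396, -0.1437, 0.1587]
ee_rot: [0.0, 0.939, 0.343, 0.0]
contact_force: [-1.6, 0.7, 3.2]
width: 0.0291
gripper_force: 35.0
clock: 39.63
position: [0.6396, -0.1437, 0.1587]
ee_rot: [0.0, 0.939, 0.343, 0.001]
contact_force: [-1.7, 0.3, 6.0]
width: 0.0289
gripper_force: 35.3
```

```bash
python3 -m pendant '[{"dx":0,"dy":0,"dz":-0.001,"rx":0,"ry":0,"rz":0,"hand":0.031},{"dx":0,"dy":0,"dz":0,"rx":0,"ry":0,"rz":0,"hand":0.036},{"dx":0,"dy":0,"dz":0,"rx":0,"ry":0,"rz":0,"hand":0.045},{"dx":0,"dy":0,"dz":0,"rx":0,"ry":0,"rz":0,"hand":0.055},{"dx":0,"dy":0,"dz":0,"rx":0,"ry":0,"rz":0,"hand":0.06},{"dx":0,"dy":0,"dz":-0.008,"rx":0,"ry":0,"rz":0,"hand":0.06},{"dx":0,"dy":0,"dz":-0.025,"rx":0,"ry":0,"rz":0,"hand":0.06},{"dx":0,"dy":0,"dz":-0.03,"rx":0,"ry":0,"rz":0,"hand":0.06},{"dx":0,"dy":0,"dz":-0.03,"rx":0,"ry":0,"rz":0,"hand":0.06},{"dx":0,"dy":0,"dz":-0.02,"rx":0,"ry":0,"rz":0,"hand":0.06},{"dx":0,"dy":0,"dz":-0.01,"rx":0,"ry":0,"rz":0,"hand":0.06},{"dx":0,"dy":0,"dz":0,"rx":0,"ry":0,"rz":0,"hand":0.06}]'
python3 -m pendant '[{"dx":-0.02,"dy":-0.017,"dz":0,"rx":0,"ry":0,"rz":0,"hand":0.06},{"dx":-0.025,"dy":-0.021,"dz":0,"rx":0,"ry":0,"rz":0,"hand":0.06},{"dx":-0.025,"dy":-0.021,"dz":0,"rx":0,"ry":0,"rz":0,"hand":0.06},{"dx":-0.025,"dy":-0.021,"dz":0,"rx":0,"ry":0,"rz":0,"hand":0.06},{"dx":-0.025,"dy":-0.021,"dz":0,"rx":0,"ry":0,"rz":0,"hand":0.06},{"dx":-0.025,"dy":-0.021,"dz":0,"rx":0,"ry":0,"rz":0,"hand":0.06},{"dx":-0.025,"dy":-0.021,"dz":0,"rx":0,"ry":0,"rz":0,"hand":0.06},{"dx":-0.01,"dy":-0.01,"dz":0,"rx":0,"ry":0,"rz":0,"hand":0.06},{"dx":0,"dy":0,"dz":0,"rx":0,"ry":0,"rz":0,"hand":0.06},{"dx":0,"dy":0,"dz":0,"rx":0,"ry":0,"rz":0,"hand":0.06},{"dx":0,"dy":0,"dz":0,"rx":0,"ry":0,"rz":0,"hand":0.06},{"dx":0,"dy":0,"dz":0,"rx":0,"ry":0,"rz":0,"hand":0.06}]'
python3 - <<'E'
from h import *
def blobs(d,lo,hi,amin,z,roi=None):
    m=cv2.inRange(cv2.cvtColor(d['bgr'],cv2.COLOR_BGR2HSV),lo,hi)
    for c in cv2.findContours(m,0,2)[0]:
        if cv2.contourArea(c)>amin:
            (u,v),r=cv2.minEnclosingCircle(cv2.convexHull(c));P=onz(d,[(u,v)],z)[0]
            if P[0]>.48: print('  ',round(u),round(v),'r',round(r,1),P.round(3))
for n in('top','scene'):
    d=cam(n);cv2.imwrite(f'pics/{n}_end.png',d['bgr'])
    print(n,'blue foot');blobs(d,(100,110,50),(125,255,255),25,.012)
    print('amber');blobs(d,(3,110,30),(14,255,200),25,.05)
    print('red filler');blobs(d,(170,100,60),(180,255,255),25,.027)
    print('white');blobs(d,(80,0,150),(140,60,255),40,.079)
E
```

```text
clock: 40.63
position: [0.6406, -0.144, 0.2848]
ee_rot: [0.002, 0.939, 0.343, 0.002]
contact_force: [0.4, 0.5, 0.1]
width: 0.06
gripper_force: 0.0
clock: 41.63
position: [0.4046, -0.1428, 0.2811]
ee_rot: [-0.0, 0.939, 0.343, 0.0]
contact_force: [0.5, -0.1, -0.7]
width: 0.06
gripper_force: 0.0
top blue foot
   210 117 r 19.8 [0.737 0.331 0.012]
   237 110 r 7.8 [0.757 0.263 0.012]
amber
   214 172 r 9.8 [0.587 0.306 0.05 ]
   431 154 r 10.7 [ 0.633 -0.234  0.05 ]
red filler
white
   392 183 r 12.6 [ 0.557 -0.132  0.079]
   393 155 r 4.4 [ 0.625 -0.135  0.079]
   360 150 r 9.5 [ 0.638 -0.053  0.079]
scene blue foot
   358 280 r 13.4 [ 0.639 -0.148  0.012]
   408 130 r 30.8 [0.731 0.316 0.012]
amber
   352 305 r 16.7 [ 0.633 -0.217  0.05 ]
   332 232 r 8.6 [ 0.568 -0.061  0.05 ]
   360 131 r 17.1 [0.597 0.253 0.05 ]
red filler
white
   358 278 r 5.7 [ 0.638 -0.171  0.079]
   323 260 r 16.4 [ 0.563 -0.144  0.079]
```

The final top and scene measurements put the cylinder foot, bottle, dish and flask all in place. The dropper and boat were never touched, so I'm handing in.

```bash
python3 -c "
from rig import manip;print(manip.sign_off())"
```

```text
the job is handed in; nothing more can be done
None
```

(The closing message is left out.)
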